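# Free a sample rack stuck in the rack feeder

### The arm

A 7-joint arm with a two-finger parallel gripper is mounted at the origin on the work surface. World frame = base frame: x ahead of the robot, y to its left, z up, the work surface at z = 0. Lengths are in m, angles in rad, forces in N, time in s.
With the tool pointing down it reaches from about 0.4 to 0.875 m from the base axis. Payload 19.3 kg.
Tool frame: the origin (TCP) lies at the very end of the fingers, on their centre line; the grasp point (between the pads) lies bot.grasp_offset behind it (bot.grasp_offset is the distance from the TCP to the grasp point, in m); z points along the fingers, y is the direction in which the jaws open and shut (so a half turn about z gives the same grasp; the last joint's range is limited). The gripper opens to 85 mm and grips with 20 to 120 N. Pads are 22 mm wide; open, the fingers measure 114 mm over their backs; the gripper's body (76 mm by 85 mm) begins 54 mm behind the grasp point. The pads swing forward as they close: fully open they stand 13 mm farther back than shut.
Start: joints at [1.053, 0.521, -0.036, 1.599, 0.021, 1.021, -0.113], TCP at [0.271, -0.563, 0.231] pointing down, gripper open.
Joint ranges: [-2.91, 2.91], [-0.3, 2.13], [-1.5, 1.42], [0.17, 2.43], [-1.26, 4.41], [0.16, 1.93], [-2.52, 2.52]. Speed limits (rad/s): [1.89, 1.89, 2.39, 2.39, 3.01, 3.01, 3.01].

### API

Orientations are given as [roll, pitch, yaw] about the fixed x, y, z axes, in that order (R = Rz(yaw) Ry(pitch) Rx(roll)).
In Python, from workcell import bot gives the robot as it stands. The module is installed in compiled form; this text tells all that it offers.
- The arm moves only by the shell command python3 -m handwheel 'ROWS' [OPENING] [FORCE]. ROWS is JSON, a list of rows, each a list of 6 numbers: the shift along the tool's x, y, z as a fraction of full scale, then the turn, a rotation vector about the tool's x, y, z as a fraction of full scale. In form: [[x, y, z, rx, ry, rz], ...]. A call has 1 to 8 rows; each row shifts and turns the commanded pose from where the row before left it, along the tool's axes as they then stand; what a row does not reach is not made up. Full scale, the value 1, is 0.025 m for a shift and 360 degrees for a turn. A row lasts 1/8 s, in which the tool goes at most 62.5 mm and 10.7 degrees, less where a joint would pass 70% of its speed; a pose out of reach is approached as far as the arm can. A call with a number of a shift or a turn outside -1 to 1 is refused whole. A call with a gripper value outside its range is refused whole. OPENING is the closure, from -1 (fully open) to 1 (shut), set as the call begins (- or left out, the last holds). The fingers move at their own pace and stop on an object; FORCE is the grip in N (left out, the last holds). Time passes only in rows, so rows that do not move let the fingers close. It gives the time, the measured TCP pose, the force and the opening at its end, in the units of the state.
- bot.observe(): the state, without advancing time (a new reading comes with each control period).
- bot.grab_frame(name): name is "scene" or "top" or "wrist"; returns a dict with "pixels" (400x640x3 uint8, blue, green, red), "vertical_fov" (degrees; the focal length in pixels is half the picture's height over the tangent of half this angle, whatever the lens; pixels are square), "cx", "cy" (the principal point, pixels), "R" (3x3) and "t" (3): a world point X has camera coordinates R X + t. Camera axes: x right, y down, z forward; pixel columns grow to the right and rows downward; lengths in m; the calibration is good to about 2 mm. A picture is of the moment at which its call begins. There is no depth.
- bot.job_done(): hands the job in, once; it reports no verdict.
Trained networks look in a picture, given as the dict that the camera call returned (one of the last four; its "shot" number tells which), for a name from the list of things; names that differ only in an ending like _2 or _b are one class to them, and where a whole thing is asked for, a point or a joint stands for the part that bears it (a point fixed in the world has none). Each returns a list of dicts, best first, with "score" (0 to 1); they miss things now and then, are a little off and sometimes report something else, mostly with a low value. They report only what shows in the picture. A call takes as long as a camera call.
- bot.trace(picture, thing): "region" (400x640 bool, what is visible of it) and "point" ([column, row] in pixels, amid what is visible of it).
The state is a dict: "clock": time; "qpos": joint angles; "qd": joint speeds; "joint_efforts": joint torques, N m; "position": TCP position; "tool_rot": TCP orientation; "force": force on the tool from outside, world axes, zero at the start; "moment": the same for the moment, N m; "grip_width": finger opening in m.
Only numpy, scipy, OpenCV 4.12 (cv2) and the standard library are available. Lean on these libraries where they do the work, as an engineer would, in place of code of your own. Each camera call takes 0.05 s, during which the arm holds its last target.

### The job

A sample rack has stuck under the cover of the rack feeder. Switch the feeder off first at its locking toggle (lift the red spring collar, flip the lever from the green side over to the red OFF side and let the collar drop home); then take the blue cover off the lane and lean it to drain in the free part of the steel drip tray, its foot against the tray's outer rim and its top against the analyser's side. Then lift out the yellow rack, keeping it upright, and stand it in the free half of the white tray, leaving everything else where it is.

Things in the scene. Friction and masses are not known exactly. Their poses are not given: they have to be found in the camera images.
- toggle_pivot (a point): Point on the feeder's control pod on which the toggle lever pivots, 10 mm above the pod's black panel (which is 60 mm above the table). z up; the lever swings in this frame's y-z plane about its x axis. Green mark on the panel at +y (ON), red mark at -y (OFF). The pod is 130 mm (x) by 80 mm (y). This frame has the feeder's yaw.
- toggle (a joint): Lever of the locking toggle, rad: about 0 = ON, leaning 0.4 rad from upright towards +y of the feeder (green mark); 0.8 = OFF, leaning 0.4 rad towards -y (red mark). It is blocked by a ridge between the two notches (7 mm wide, reaching 26 mm from the pivot) unless the collar is held at least 7 mm up its lever all the way across; stays where it is left; its friction is slight.
- collar (a joint): Lift of the red collar along the lever, m: 0 = home in its notch, 0.011 = its upper stop. A spring pulls it home with 4 N at 0 and 7 N at 0.011.
- collar_mid (a point): Centre of the red ribbed collar on the lever: a cylinder 16 mm in diameter and 24 mm long along its z axis (the lever's axis), its centre 36 mm from the pivot when home. The thin steel lever tip with black ball (9 mm) stands out 26 mm above the collar's centre when home. No obstruction at its +x and -x sides down to 12 mm above the panel.
- cover_mid (a point): Centre of the blue lane cover, a bar 240 mm long (its y axis), 40 mm wide (x), 20 mm thick (z), about 0.2 kg, loose; it lies level along the lane on two grey rests 18 mm long centred 106 mm either side of the middle, between cheeks that rise 9 mm beside it at these rests only. Its underside is 126 mm above the table. Grip it across its width.
- cover_end_l (a point): Middle of the end face of the cover at its own +y end (120 mm from its centre).
- cover_end_r (a point): Middle of the end face of the cover at its own -y end. Either end may be the foot.
- tray_floor (a point): Centre of the drip tray's inner floor, 4 mm above the table. The steel tray is 300 mm (x) by 136 mm (y) outside, rim 22 mm high above the table, walls 4 mm, fixed; its -y side is the outer rim (inner face at y = -0.064), its +y side stands against the analyser's flat vertical flank, which lies at y = +0.069 here and is 300 mm high. The wash bottle stands near the tray's +x end; the rest is free.
- drip_tray: The same tray; origin at the centre of its underside, axes as tray_floor.
- analyser: White compact analyser, 400 mm (x) by 280 mm (y) by 300 mm high, fixed; origin at the centre of its underside, flank at its y = -0.14.
- feeder: White rack feeder, fixed; origin on the table, z up. Its lane runs along y, centred at x = 0, y = 0.045, with the lane floor 36 mm above the table and two fences 22 mm high, 27 mm apart, either side of the rack. The cover's rests stand at y = -0.061 and 0.151 and reach 126 mm (their cheeks 135 mm) above the table.
- rack_mid (a point): Middle of the yellow sample rack, 34 mm above its underside. The rack is 118 mm long (y), 22 mm wide (x) and 56 mm high; four capped tubes (16 mm wide, fixed in it) rise to 80 mm above its underside. About 0.16 kg. It stands in the feeder's lane, along the lane, under the cover. Grip it across its width above the fences.
- out_tray: White open tray, 150 by 150 mm outside, rim 26 mm above the table, walls and floor 5 mm, fixed; origin at the centre of its underside. The grey rack stands along y in its +x half, about 45 mm from the middle; its -x half is free.
- done_rack_mid (a point): Middle of the grey sample rack with blue caps (118 x 22 mm, caps to 80 mm) standing along y in the +x half of the white tray. Leave it.
- wash_bottle: Small bottle, 42 mm in diameter, 100 mm high, standing in the drip tray's +x end. Leave it.
- urine_cup: Specimen cup with yellow lid, 56 mm in diameter, 65 mm high, on the table. Leave it.
- reagent: Amber bottle, 60 mm in diameter, 120 mm high, on the table. Leave it.
- slide_box: Green slide box, 90 x 175 x 32 mm, at the back of the table. Leave it.
- timer: White bench timer, 70 x 70 x 18 mm, on the table. Leave it.
- marker: Black marker pen, 13 mm thick and 143 mm long, lying on the table. Leave it.

How it is judged:
By the outcome, as a careful person would: the job done as asked, in the order asked, and still so for the second after the job is handed in, with the robot touching nothing.
It also fails if it takes over 69 s, if anything falls off the work surface, if the arm or the gripper's body presses on something with over 40 N, if the wrist force passes 120 N, or if a joint passes its speed limit or range.

## Working session

There is one attempt and no reset: what is moved stays moved. The work goes in short steps, Python scripts to look and compute and a shell command to move; the robot and the scene stay as the last step left them, time stands still between calls to the robot, and variables do not carry over. Pictures are saved under pics/ and viewed, and the job is handed in when it is done.

```bash
mkdir -p pics; ls
cat > h.py <<'E'
import numpy as np, cv2
from workcell import bot
E
python3 - <<'E'
from h import *
s=bot.observe(); print({k:np.round(v,3).tolist() for k,v in s.items()}, bot.grasp_offset)
import pickle
for n in ["scene","top","wrist"]:
    f=bot.grab_frame(n); cv2.imwrite(f"pics/{n}0.png",f["pixels"]); pickle.dump(f,open(f"{n}0.pkl","wb"))
    print(n,f["vertical_fov"],f["cx"],f["cy"],np.round(f["R"],3).tolist(),np.round(f["t"],3).tolist())
E
```

```text
pics
{'clock': 0.0, 'qpos': [1.053, 0.522, -0.036, 1.6, 0.021, 1.021, -0.113], 'qd': [0.001, 0.0, -0.001, -0.0, -0.001, -0.001, 0.001], 'joint_efforts': [0.001, -92.71, 1.981, -36.994, 0.018, 0.008, -0.0], 'position': [0.27, -0.563, 0.231], 'tool_rot': [-3.14, 0.0, 0.448], 'force': [-0.418, -0.85, 0.019], 'moment': [0.032, -0.021, -0.045], 'grip_width': 0.085} 0.0187
scene 52.09779027663173 321.50061226937265 197.95539062907847 [[0.885, 0.466, -0.009], [0.29, -0.565, -0.773], [-0.366, 0.681, -0.635]] [-0.55, -0.008, 1.358]
top 56.57593178849123 312.1035298941084 196.6368811099851 [[-0.025, -1.0, -0.007], [-0.984, 0.026, -0.178], [0.178, 0.002, -0.984]] [0.108, 0.555, 1.156]
wrist 66.14807514035495 323.72995045052073 205.2742992840052 [[0.432, -0.902, -0.001], [-0.871, -0.418, 0.259], [-0.234, -0.111, -0.966]] [-0.626, -0.035, 0.379]
```

View pics/scene0.png

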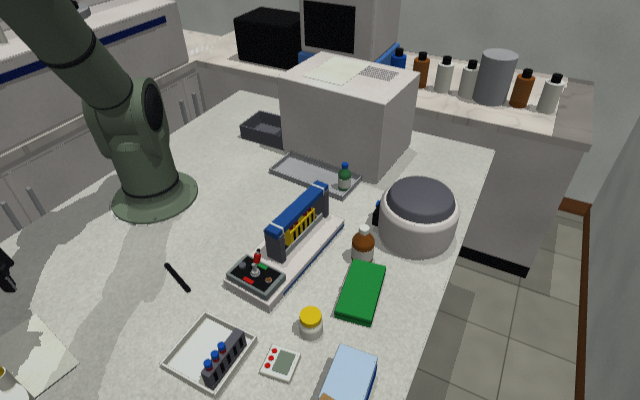

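View pics/top0.png

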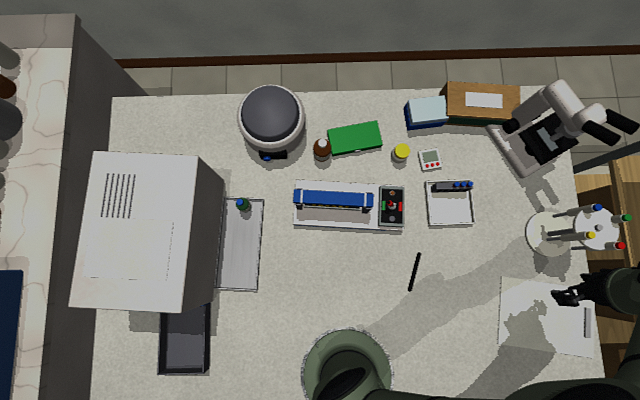

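View pics/wrist0.png

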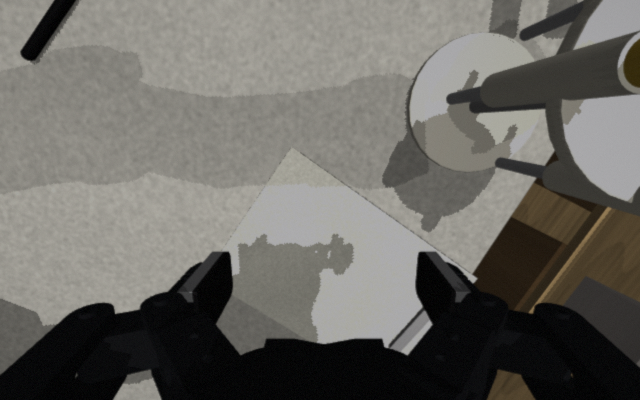

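The scene shows the feeder lying along world y, with its pod at the -y end (scene px about 255,275; top px about 392,206). The drip tray is against the analyser (top px about 240,245) and the white tray is at top px about 450,205. The wrist camera currently sees only paper. Next I'll get coarse positions.

```bash
cat > h.py <<'E'
import numpy as np, cv2
from workcell import bot
from scipy.spatial.transform import Rotation as Ro
def K(f):
    F=200/np.tan(np.radians(f["vertical_fov"]/2)); return F,f["cx"],f["cy"]
def ray(f,p):
    F,cx,cy=K(f); d=np.array([(p[0]-cx)/F,(p[1]-cy)/F,1.]); R=np.array(f["R"]); return -R.T@np.array(f["t"]), R.T@d
def onz(f,p,z):
    c,d=ray(f,p); return c+d*(z-c[2])/d[2]
def proj(f,X):
    F,cx,cy=K(f); c=np.asarray(f["R"])@np.asarray(X).T+np.asarray(f["t"])[:,None]; return np.stack([F*c[0]/c[2]+cx,F*c[1]/c[2]+cy],1)
def tri(obs):
    A=np.zeros((3,3));b=np.zeros(3)
    for f,p in obs:
        c,d=ray(f,p); d=d/np.linalg.norm(d); M=np.eye(3)-np.outer(d,d); A+=M;b+=M@c
    return np.linalg.solve(A,b)
def pose(f=None):
    s=bot.observe(); return np.array(s["position"]),Ro.from_euler("xyz",s["tool_rot"]).as_matrix(),s
E
python3 - <<'E'
from h import *
fs={n:bot.grab_frame(n) for n in ["scene","top"]}
for th in ["toggle_pivot","collar_mid","cover_mid","cover_end_l","cover_end_r","tray_floor","rack_mid","out_tray","done_rack_mid","feeder","drip_tray","analyser","wash_bottle","toggle"]:
    o={}
    for n,f in fs.items():
        r=bot.trace(f,th)
        for q in r[:2]: print(th,n,round(q["score"],2),np.round(q["point"],1),q["region"].sum())
        if r: o[n]=r[0]["point"]
    if len(o)==2: print("   tri",np.round(tri([(fs[n],o[n]) for n in o]),3))
E
```

```text
toggle_pivot scene 0.89 [280.4 261. ] 5418
toggle_pivot top 0.93 [356.6 211.1] 3964
   tri [ 0.517 -0.052 -0.006]
collar_mid scene 0.75 [296.6 208.8] 1239
cover_mid scene 0.77 [290.7 209.6] 1270
cover_mid top 0.75 [332.3 200.7] 1148
cover_mid top 0.65 [239.1 246.9] 3765
   tri [0.523 0.028 0.126]
cover_end_l scene 0.62 [295.4 209.4] 1260
cover_end_l top 0.75 [335.2 201.9] 1142
cover_end_l top 0.66 [236.8 244.8] 3718
   tri [0.527 0.026 0.128]
cover_end_r scene 0.62 [295.4 209.4] 1260
cover_end_r top 0.75 [335.2 201.9] 1142
cover_end_r top 0.66 [236.8 244.8] 3718
   tri [0.527 0.026 0.128]
tray_floor scene 0.89 [312.5 171.9] 2039
tray_floor scene 0.33 [362.8 243.5] 693
tray_floor top 0.79 [237.9 246.9] 3775
   tri [0.405 0.342 0.009]
rack_mid top 0.56 [314.2 204.5] 11
rack_mid top 0.53 [400.1 152.3] 279
out_tray scene 0.64 [201.6 354.8] 3455
out_tray scene 0.42 [281.2 362.6] 1056
out_tray top 0.66 [452.6 208.4] 1801
   tri [ 0.515 -0.374  0.002]
done_rack_mid scene 0.75 [220.4 356.5] 1423
done_rack_mid top 0.88 [451.9 185.7] 411
   tri [ 0.58  -0.368  0.042]
feeder scene 0.72 [277.1 258.7] 5408
feeder top 0.7 [400.4 152.9] 291
feeder top 0.69 [358.2 213.3] 3958
   tri [ 0.636 -0.18   0.197]
drip_tray scene 0.97 [309.7 171.2] 2058
drip_tray top 0.64 [239.5 245.1] 3695
drip_tray top 0.19 [149.1 235.2] 21053
   tri [0.406 0.332 0.021]
analyser scene 0.69 [349.3 109.3] 13730
analyser scene 0.67 [362.  295.7] 2353
analyser top 0.56 [147.7 232.5] 21551
   tri [0.441 0.572 0.156]
wash_bottle scene 0.84 [347.1 176.4] 313
wash_bottle top 0.71 [427.7 157.4] 413
wash_bottle top 0.53 [244.1 203.2] 180
   tri [ 0.661 -0.145  0.386]
toggle scene 0.6 [254.5 258.7] 113
toggle scene 0.58 [280.7 258.7] 5389
```

Run:
```python
from h import *
a=cv2.imread("pics/top0.png"); c=a[165:245,280:490]; cv2.imwrite("pics/topc.png",cv2.resize(c,None,fx=3.8,fy=3.8,interpolation=cv2.INTER_CUBIC))
a=cv2.imread("pics/scene0.png"); c=a[180:310,215:355]; cv2.imwrite("pics/scenec.png",cv2.resize(c,None,fx=4.5,fy=4.5,interpolation=cv2.INTER_CUBIC))
```

```text
(no output)
```

View pics/topc.png

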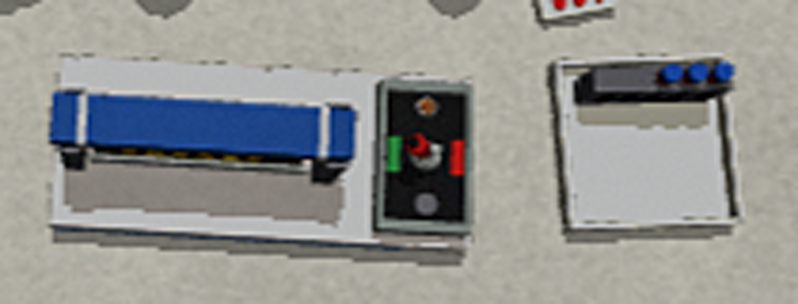

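View pics/scenec.png

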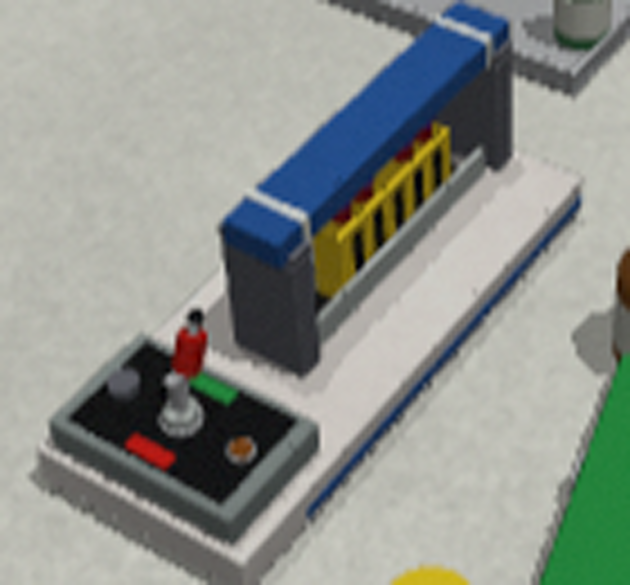

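Run:
```python
from h import *
import pickle
t=pickle.load(open("top0.pkl","rb"));w=pickle.load(open("wrist0.pkl","rb"))
u=lambda x,y:(280+x/3.8,165+y/3.8)
for n,p,z in [("podc",(425,155),.06),("podTL",(379,80),.065),("podBL",(376,232),.065),("cov1",(50,118),.146),("cov2",(354,132),.146),("covTL",(52,90),.146),("covTR",(356,104),.146),("otTL",(553,60),.026),("otBL",(566,232),.026),("otBR",(740,220),.026),("otTR",(722,58),.026)]:
    print(n,np.round(onz(t,u(*p),z),3))
for n,p in [("trayTR",(264.5,199)),("trayBR",(257.5,291)),("trayTL",(224,197)),("trayBL",(215,290))]: print(n,np.round(onz(t,p,.022),3))
p,R,s=pose()
c=-np.array(w["R"]).T@w["t"]
print("cam in tool",np.round(R.T@(c-p),3),"R cam axes in tool\n",np.round(R.T@np.array(w["R"]).T,3)); print(np.round(R,3))
```

```text
podc [ 0.52 -0.16  0.06]
podTL [ 0.584 -0.124  0.065]
podBL [ 0.455 -0.114  0.065]
cov1 [0.544 0.151 0.146]
cov2 [ 0.526 -0.087  0.146]
covTL [0.566 0.149 0.146]
covTR [ 0.549 -0.09   0.146]
otTL [ 0.606 -0.284  0.026]
otBL [ 0.455 -0.284  0.026]
otBR [ 0.461 -0.433  0.026]
otTR [ 0.604 -0.432  0.026]
trayTR [0.559 0.253 0.022]
trayBR [0.263 0.275 0.022]
trayTL [0.569 0.387 0.022]
trayBL [0.269 0.411 0.022]
cam in tool [ 0.064  0.001 -0.143] R cam axes in tool
 [[-0.    -0.966 -0.259]
 [ 1.    -0.    -0.001]
 [ 0.001 -0.259  0.966]]
[[ 0.901  0.433 -0.   ]
 [ 0.433 -0.901  0.   ]
 [-0.    -0.    -1.   ]]
```

```bash
cat >> h.py <<'E'
import json
def Rt(yaw,tilt=0.):
    """tool pointing down, jaws (tool y) along x of a frame at yaw; tilt about that x axis (+: fingers point toward +y)"""
    y=np.array([np.cos(yaw),np.sin(yaw),0]); z=np.array([0,0,-1.]); x=np.cross(y,z)
    R=np.stack([x,y,z],1); return Ro.from_rotvec(y*tilt).as_matrix()@R
def plan(wps,start=None):
    """wps: list of (p,R,n)"""
    if start is None: p,R,_=pose()
    else: p,R=start
    rows=[]
    for P,RR,n in wps:
        P=np.array(P,float)
        for i in range(n):
            k=n-i
            d=R.T@(P-p)/k/.025
            rv=Ro.from_matrix(R.T@RR).as_rotvec()/k/(2*np.pi)
            r=[round(float(v),3) for v in d]+[round(float(v),4) for v in rv]
            if max(map(abs,r))>1: print("TOO BIG",r)
            if np.linalg.norm(rv)*360>10.7: print("TURN BIG")
            p=p+R@(np.array(r[:3])*.025); R=R@Ro.from_rotvec(np.array(r[3:])*2*np.pi).as_matrix()
            rows.append(r)
    for i in range(0,len(rows),8): print(json.dumps([[v+0 for v in r] for r in rows[i:i+8]],separators=(",",":")))
    return p,R
E
python3 - <<'E'
from h import *
plan([((.52,-.1,.30),Rt(-.074),22)])
E
```

```text
[[0.774,-0.563,-0.125,0.0,0.0,-0.0076],[0.8,-0.526,-0.125,0.0,0.0,-0.0076],[0.824,-0.487,-0.125,0.0,0.0,-0.0076],[0.846,-0.447,-0.125,0.0,0.0,-0.0076],[0.866,-0.406,-0.125,0.0,0.0,-0.0076],[0.885,-0.364,-0.125,0.0,0.0,-0.0076],[0.901,-0.322,-0.125,0.0,0.0,-0.0076],[0.915,-0.278,-0.125,0.0,0.0,-0.0076]]
[[0.928,-0.234,-0.125,0.0,0.0,-0.0076],[0.938,-0.19,-0.125,0.0,0.0,-0.0076],[0.946,-0.145,-0.125,0.0,0.0,-0.0076],[0.952,-0.099,-0.125,0.0,0.0,-0.0076],[0.955,-0.054,-0.125,0.0,0.0,-0.0076],[0.957,-0.008,-0.125,0.0,0.0,-0.0076],[0.956,0.038,-0.125,0.0,0.0,-0.0076],[0.953,0.083,-0.125,0.0,0.0,-0.0076]]
[[0.948,0.129,-0.125,0.0,0.0,-0.0076],[0.941,0.174,-0.125,0.0,0.0,-0.0076],[0.931,0.218,-0.125,0.0,0.0,-0.0075],[0.92,0.262,-0.125,0.0,0.0,-0.0076],[0.907,0.306,-0.125,0.0,0.0,-0.0075],[0.891,0.348,-0.124,0.0,0.0,-0.0076]]
```

```bash
python3 -m handwheel '[[0.774,-0.563,-0.125,0,0,-0.0076],[0.8,-0.526,-0.125,0,0,-0.0076],[0.824,-0.487,-0.125,0,0,-0.0076],[0.846,-0.447,-0.125,0,0,-0.0076],[0.866,-0.406,-0.125,0,0,-0.0076],[0.885,-0.364,-0.125,0,0,-0.0076],[0.901,-0.322,-0.125,0,0,-0.0076],[0.915,-0.278,-0.125,0,0,-0.0076]]' -1 40
python3 -m handwheel '[[0.928,-0.234,-0.125,0,0,-0.0076],[0.938,-0.19,-0.125,0,0,-0.0076],[0.946,-0.145,-0.125,0,0,-0.0076],[0.952,-0.099,-0.125,0,0,-0.0076],[0.955,-0.054,-0.125,0,0,-0.0076],[0.957,-0.008,-0.125,0,0,-0.0076],[0.956,0.038,-0.125,0,0,-0.0076],[0.953,0.083,-0.125,0,0,-0.0076]]'
python3 -m handwheel '[[0.948,0.129,-0.125,0,0,-0.0076],[0.941,0.174,-0.125,0,0,-0.0076],[0.931,0.218,-0.125,0,0,-0.0076],[0.92,0.262,-0.125,0,0,-0.0076],[0.907,0.306,-0.125,0,0,-0.0076],[0.891,0.348,-0.125,0,0,-0.0076],[0,0,0,0,0,0]]'
python3 - <<'E'
from h import *
import pickle
p,R,s=pose(); print(s["clock"],np.round(p,4),np.round(R,3).tolist(),np.round(s["qpos"],2))
f=bot.grab_frame("wrist"); cv2.imwrite("pics/w1.png",f["pixels"]); pickle.dump(f,open("w1.pkl","wb"))
E
```

```text
clock: 2.65
position: [0.362, -0.3935, 0.2565]
tool_rot: [3.142, 0.0, 0.833]
force: [1.2, -1.1, 0.2]
grip_width: 0.0855
clock: 3.65
position: [0.4527, -0.2249, 0.2815]
tool_rot: [3.142, -0.0, 1.215]
force: [-0.3, -0.0, -0.2]
grip_width: 0.0856
clock: 4.53
position: [0.521, -0.0977, 0.3002]
tool_rot: [3.141, -0.001, 1.503]
force: [-0.2, 0.5, 0.1]
grip_width: 0.0855
4.525 [ 0.521  -0.0977  0.3002] [[0.068, 0.998, 0.0], [0.998, -0.068, 0.001], [0.001, 0.0, -1.0]] [ 0.43  0.33 -0.45  1.75  0.16  1.11 -0.15]
```

View pics/w1.png

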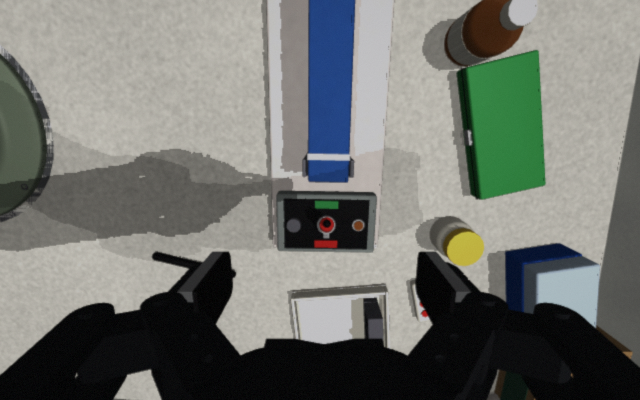

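Run:
```python
from h import *
a=cv2.imread("pics/w1.png"); c=a[140:265,260:400]; cv2.imwrite("pics/w1c.png",cv2.resize(c,None,fx=4.7,fy=4.7,interpolation=cv2.INTER_CUBIC))
```

```text
(no output)
```

View pics/w1c.png

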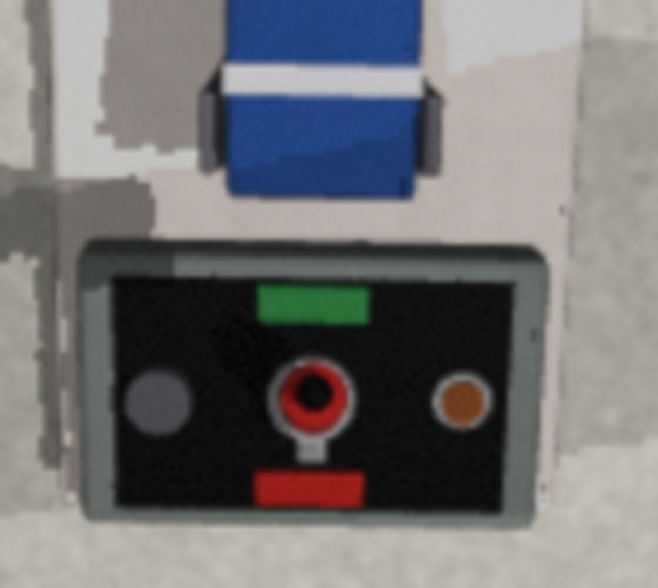

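Run:
```python
from h import *
import pickle
f=pickle.load(open("w1.pkl","rb")); a=f["pixels"].astype(int); B,G,R=a[...,0],a[...,1],a[...,2]
def cen(m,box):
    mm=np.zeros_like(m); x0,y0,x1,y1=box; mm[y0:y1,x0:x1]=m[y0:y1,x0:x1]; v,u=np.nonzero(mm); return np.array([u.mean(),v.mean()]),len(u)
g,_=cen((G>R+40)&(G>B+40),(300,190,350,225)); r,_=cen((R>G+60)&(R>B+60),(300,237,350,260)); c,n=cen((R>G+60)&(R>B+60),(310,210,345,236))
print(g,r,c,n)
Gp,Rp=onz(f,g,.06),onz(f,r,.06); d=Gp-Rp; print(Gp,Rp,(Gp+Rp)/2,np.hypot(*d[:2]),"yaw",np.arctan2(-d[0],d[1]))
u=lambda x,y:(260+x/4.7-.4,140+y/4.7-.4)
P=[onz(f,u(*q),.06) for q in [(112,277),(515,283),(505,513),(115,507)]]; print(np.round(P,4),np.mean(P,0))
# cover end
for q in [(228,192),(414,197)]: print("cov",np.round(onz(f,u(*q),.146),4))
m=(B>R+50)&(B>G+30)
for v in [20,60,100,140]:
    us=np.nonzero(m[v,290:370])[0]+290; print(v,us.min(),us.max(),np.round(onz(f,(us.min()-.5,v),.146),4),np.round(onz(f,(us.max()+.5,v),.146),4))
# expected collar projection
piv=(Gp+Rp)/2; piv[2]=.07
```

```text
[326.07926829 204.32926829] [325.01666667 243.53888889] [326.85148515 225.1980198 ] 101
[ 0.52129671 -0.13588551  0.06      ] [ 0.51625561 -0.18997038  0.06      ] [ 0.51877616 -0.16292794  0.06      ] 0.054319293563894214 yaw -0.09293858944044502
[[ 0.4671 -0.1244  0.06  ]
 [ 0.5771 -0.1337  0.06  ]
 [ 0.5722 -0.2014  0.06  ]
 [ 0.461  -0.1918  0.06  ]] [ 0.51932567 -0.16282539  0.06      ]
cov [ 0.5061 -0.0877  0.146 ]
cov [ 0.5449 -0.0914  0.146 ]
20 309 353 [0.5179 0.0524 0.146 ] [0.5568 0.0497 0.146 ]
60 309 352 [0.5154 0.0207 0.146 ] [0.5545 0.018  0.146 ]
100 309 350 [ 0.5126 -0.013   0.146 ] [ 0.5511 -0.0156  0.146 ]
140 309 348 [ 0.5097 -0.0489  0.146 ] [ 0.5476 -0.0515  0.146 ]
```

Run:
```python
from h import *
import pickle
f=pickle.load(open("w1.pkl","rb"))
print(onz(f,(326.85,225.2),.105), proj(f,np.array([[.5202,-.149,.1032]])))
R=Rt(-.085)
e=plan([((.5202,-.140,.17),R,6),((.5202,-.149,.0845),R,4)])
```

```text
[ 0.52094524 -0.14908959  0.105     ] [[326.1922109  224.67396377]]
[[-0.273,0.018,0.867,0.0,0.0,0.0004],[-0.273,0.019,0.867,0.0,0.0,0.0004],[-0.272,0.019,0.866,0.0,0.0,0.0004],[-0.272,0.02,0.867,0.0,0.0,0.0004],[-0.273,0.021,0.866,0.0,0.0,0.0004],[-0.272,0.021,0.867,0.0,0.0,0.0003],[-0.09,0.008,0.855,0.0,0.0,0.0],[-0.09,0.008,0.855,0.0,0.0,0.0]]
[[-0.09,0.008,0.855,0.0,0.0,0.0],[-0.09,0.007,0.855,0.0,0.0,0.0]]
```

```bash
python3 -m handwheel '[[-0.273,0.018,0.867,0,0,0.0004],[-0.273,0.019,0.867,0,0,0.0004],[-0.272,0.019,0.866,0,0,0.0004],[-0.272,0.02,0.867,0,0,0.0004],[-0.273,0.021,0.866,0,0,0.0004],[-0.272,0.021,0.867,0,0,0.0003],[-0.09,0.008,0.855,0,0,0],[-0.09,0.008,0.855,0,0,0]]'
python3 -m handwheel '[[-0.09,0.008,0.855,0,0,0],[-0.09,0.007,0.855,0,0,0],[0,0,0,0,0,0]]'
python3 - <<'E'
from h import *
p,R,s=pose(); print(s["clock"],np.round(p,4),np.round(s["tool_rot"],3),s["force"])
f=bot.grab_frame("wrist"); cv2.imwrite("pics/w2.png",f["pixels"])
E
```

```text
clock: 5.58
position: [0.5194, -0.1463, 0.1265]
tool_rot: [-3.141, 0.0, 1.483]
force: [-0.0, 0.0, 0.9]
grip_width: 0.0852
clock: 5.95
position: [0.5187, -0.1504, 0.0834]
tool_rot: [-3.139, -0.0, 1.483]
force: [0.2, -0.0, 0.4]
grip_width: 0.0855
5.95 [ 0.5187 -0.1504  0.0834] [-3.139 -0.     1.483] [ 0.22782482 -0.04980948  0.40681426]
```

View pics/w2.png

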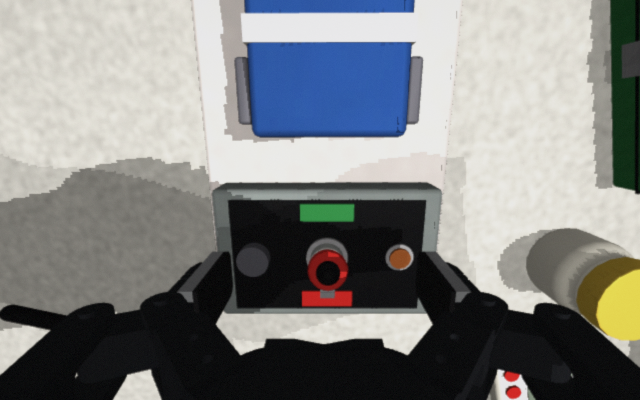

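The collar at (327,270) is centred between the pads at (232–418, ~275). Closing on it now.

```bash
python3 -m handwheel '[[0,0,0,0,0,0],[0,0,0,0,0,0],[0,0,0,0,0,0],[0,0,0,0,0,0],[0,0,0,0,0,0],[0,0,0,0,0,0]]' 1 50
python3 - <<'E'
from h import *
p,R,s=pose(); print(s["clock"],np.round(p,4),np.round(s["tool_rot"],3),s["force"],s["moment"],s["grip_width"])
# lift 10 mm along lever
yaw=-.085; ey=np.array([-np.sin(yaw),np.cos(yaw),0]); ez=np.array([0,0,1.])
lev=np.sin(.4)*ey+np.cos(.4)*ez
plan([(p+lev*.0095,R,2)])
E
```

```text
clock: 6.75
position: [0.5203, -0.1499, 0.0849]
tool_rot: [3.14, -0.0, 1.484]
force: [2.9, 0.2, 6.1]
grip_width: 0.0144
6.75 [ 0.5203 -0.1499  0.0849] [ 3.14  -0.     1.484] [2.88281147 0.16788374 6.14018515] [ 0.05382727 -0.53197425 -0.05214102] 0.014430711812185422
[[0.074,0.0,-0.175,0.0,0.0,0.0],[0.074,0.0,-0.175,0.0,0.0,0.0]]
```

```bash
python3 -m handwheel '[[0.074,0,-0.175,0,0,0],[0.074,0,-0.175,0,0,0],[0,0,0,0,0,0],[0,0,0,0,0,0]]'
python3 - <<'E'
from h import *
p,R,s=pose(); print(s["clock"],np.round(p,4),np.round(s["tool_rot"],3),s["force"],s["moment"],s["grip_width"])
f=bot.grab_frame("wrist"); cv2.imwrite("pics/w3.png",f["pixels"])
E
```

```text
clock: 7.25
position: [0.5204, -0.1466, 0.0932]
tool_rot: [3.141, 0.0, 1.484]
force: [6.4, -3.7, -7.4]
grip_width: 0.0145
7.25 [ 0.5204 -0.1466  0.0932] [3.141 0.    1.484] [ 6.40503454 -3.68814118 -7.40666658] [-0.55346897 -1.39044062 -0.05240258] 0.014474340568199509
```

View pics/w3.png

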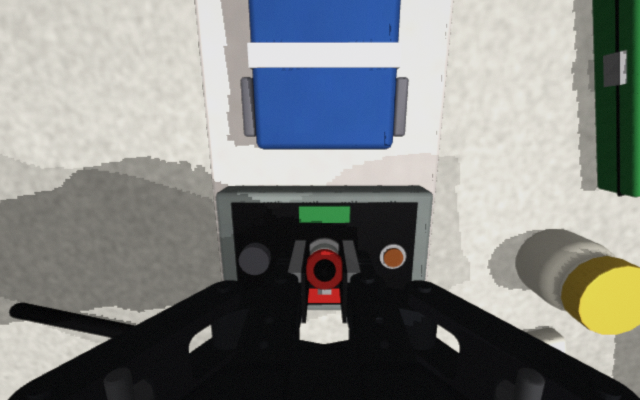

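Run:
```python
from h import *
p,R,s=pose()
yaw=-.085; ex=np.array([np.cos(yaw),np.sin(yaw),0])
piv=np.array([.519,-.163,.07])
w=[]
for i in range(1,9):
    Q=Ro.from_rotvec(ex*0.79*i/8).as_matrix()
    w.append((piv+Q@(p-piv),Q@R,1))
e=plan(w)
print(e[0])
```

```text
[[-0.095,0.0,-0.06,0.0,0.0157,0.0],[-0.094,0.001,-0.061,0.0001,0.0157,0.0],[-0.095,0.0,-0.06,0.0,0.0157,0.0],[-0.094,0.0,-0.06,0.0,0.0158,0.0],[-0.095,0.0,-0.061,0.0001,0.0157,0.0001],[-0.095,0.0,-0.06,0.0,0.0157,0.0],[-0.094,0.001,-0.06,0.0,0.0157,0.0],[-0.095,0.0,-0.061,0.0001,0.0157,0.0]]
[ 0.51859816 -0.1678736   0.09799456]
```

```bash
python3 -m handwheel '[[-0.095,0,-0.06,0,0.0157,0],[-0.094,0,-0.061,0,0.0157,0],[-0.095,0,-0.06,0,0.0157,0],[-0.094,0,-0.06,0,0.0158,0]]'; python3 -m handwheel '[[-0.095,0,-0.061,0,0.0157,0],[-0.095,0,-0.06,0,0.0157,0],[-0.094,0,-0.06,0,0.0157,0],[-0.095,0,-0.061,0,0.0157,0],[0,0,0,0,0,0],[0,0,0,0,0,0]]'
python3 - <<'E'
from h import *
p,R,s=pose(); print(s["clock"],np.round(p,4),np.round(s["tool_rot"],3),s["force"],s["moment"],s["grip_width"],np.round(s["qpos"],2))
print(np.round(R[:,2],3))
f=bot.grab_frame("wrist"); cv2.imwrite("pics/w4.png",f["pixels"])
f=bot.grab_frame("scene"); cv2.imwrite("pics/s4.png",cv2.resize(f["pixels"][200:320,180:340],None,fx=4.5,fy=4.5))
E
```

```text
clock: 7.8
position: [0.5196, -0.1563, 0.098]
tool_rot: [3.14, -0.399, 1.484]
force: [5.0, 2.0, -7.6]
grip_width: 0.0143
clock: 8.55
position: [0.5184, -0.1684, 0.0971]
tool_rot: [3.141, -0.789, 1.482]
force: [7.3, -2.9, -8.3]
grip_width: 0.0142
8.55 [ 0.5184 -0.1684  0.0971] [ 3.141 -0.789  1.482] [ 7.25059918 -2.87630863 -8.33524656] [-2.63596154 -0.62119981 -0.83481594] 0.014178624419659929 [ 1.07  0.97 -0.77  1.66 -0.13  1.01  0.46]
[ 0.063  0.707 -0.704]
```

View pics/w4.png

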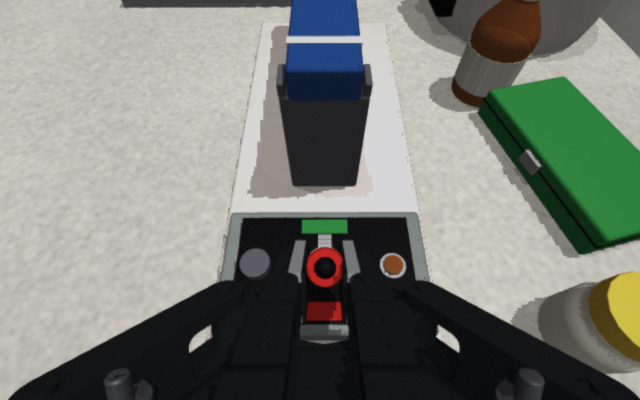

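View pics/s4.png

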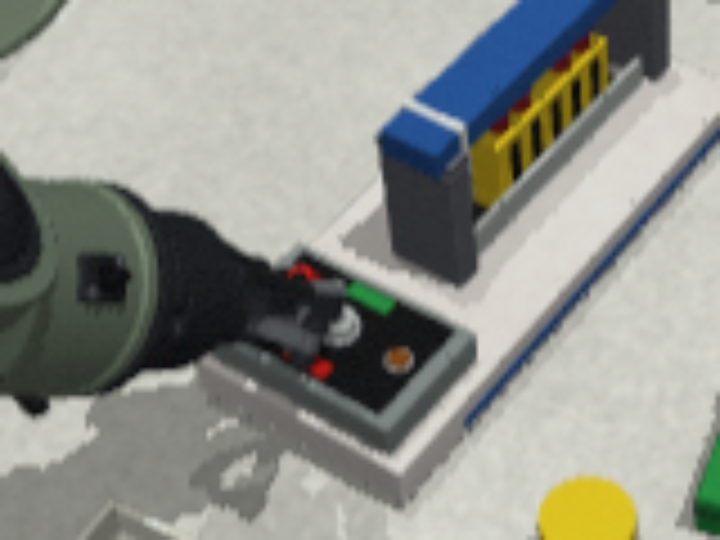

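Run:
```python
from h import *
p,R,s=pose()
yaw=-.085; ey=np.array([-np.sin(yaw),np.cos(yaw),0]); ez=np.array([0,0,1.])
lev=-np.sin(.4)*ey+np.cos(.4)*ez
plan([(p-lev*.0095,R,2)])
```

```text
[[-0.072,0.0,0.176,0.0,0.0,0.0],[-0.072,-0.001,0.176,0.0,0.0,0.0]]
```

```bash
python3 -m handwheel '[[-0.072,0,0.176,0,0,0],[-0.072,0,0.176,0,0,0],[0,0,0,0,0,0]]'; python3 -m handwheel '[[0,0,0,0,0,0],[0,0,0,0,0,0],[0,0,0,0,0,0],[0,0,0,0,0,0]]' -1; python3 -m handwheel '[[0,0,-0.6,0,0,0],[0,0,-1,0,0,0],[0,0,-1,0,0,0],[0,0,0,0,0,0]]'
python3 - <<'E'
from h import *
import pickle
p,R,s=pose(); print(s["clock"],np.round(p,4),np.round(s["tool_rot"],3),s["force"],s["moment"],s["grip_width"])
f=bot.grab_frame("wrist"); cv2.imwrite("pics/w5.png",f["pixels"]);pickle.dump(f,open("w5.pkl","wb"))
E
```

```text
clock: 9.02
position: [0.5187, -0.1648, 0.0885]
tool_rot: [3.141, -0.788, 1.483]
force: [5.4, -4.4, -5.8]
grip_width: 0.0143
clock: 9.52
position: [0.5184, -0.1638, 0.0894]
tool_rot: [-3.141, -0.79, 1.484]
force: [0.3, -0.7, 1.1]
grip_width: 0.0844
clock: 10.02
position: [0.5149, -0.2119, 0.1363]
tool_rot: [3.139, -0.788, 1.483]
force: [0.8, 0.8, -0.1]
grip_width: 0.0853
10.025 [ 0.5149 -0.2119  0.1363] [ 3.139 -0.788  1.483] [ 0.76109245  0.83304863 -0.06476527] [-0.77100792  0.05753185 -0.00472313] 0.08526701019822719
```

View pics/w5.png

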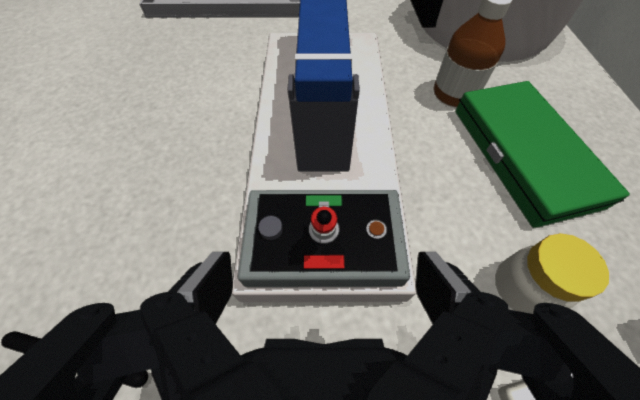

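Run:
```python
from h import *
import pickle
f=pickle.load(open("w5.pkl","rb"))
yaw=-.085; ey=np.array([-np.sin(yaw),np.cos(yaw),0]); ez=np.array([0,0,1.]); piv=np.array([.519,-.163,.07])
for th in (.4,-.4):
    for r in (0,.024,.036,.048,.062,.073): print(th,r,proj(f,(piv+r*(np.sin(th)*ey+np.cos(th)*ez))[None])[0].round(1))
cv2.imwrite("pics/w5c.png",cv2.resize(f["pixels"][180:300,240:410],None,fx=4.5,fy=4.5,interpolation=cv2.INTER_CUBIC))
```

```text
0.4 0 [323.4 225.8]
0.4 0.024 [323.4 200.9]
0.4 0.036 [323.4 187.2]
0.4 0.048 [323.3 172.5]
0.4 0.062 [323.3 154.1]
0.4 0.073 [323.3 138.5]
-0.4 0 [323.4 225.8]
-0.4 0.024 [323.5 223.8]
-0.4 0.036 [323.5 222.6]
-0.4 0.048 [323.6 221.3]
-0.4 0.062 [323.7 219.5]
-0.4 0.073 [323.8 217.9]
```

View pics/w5c.png

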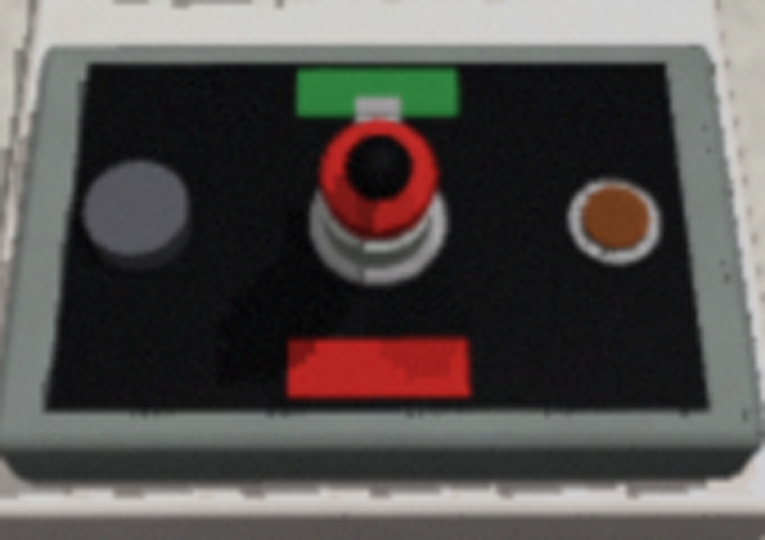

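Run:
```python
from h import *
plan([((.47,.05,.34),Rt(-.085,.6),12)])
```

```text
TOO BIG [1.084, -0.224, 0.125, 0.0, -0.0025, -0.0]
TOO BIG [1.086, -0.224, 0.107, 0.0, -0.0025, -0.0]
TOO BIG [1.088, -0.224, 0.09, 0.0, -0.0025, -0.0]
TOO BIG [1.089, -0.224, 0.073, 0.0, -0.0025, -0.0]
TOO BIG [1.09, -0.224, 0.056, 0.0, -0.0025, -0.0]
TOO BIG [1.091, -0.224, 0.039, 0.0001, -0.0025, -0.0]
TOO BIG [1.091, -0.224, 0.022, 0.0, -0.0025, -0.0001]
TOO BIG [1.091, -0.223, 0.005, 0.0001, -0.0025, -0.0]
TOO BIG [1.091, -0.223, -0.012, 0.0, -0.0025, -0.0001]
TOO BIG [1.091, -0.222, -0.029, 0.0001, -0.0025, -0.0]
TOO BIG [1.091, -0.222, -0.046, 0.0, -0.0025, -0.0001]
TOO BIG [1.09, -0.222, -0.063, 0.0001, -0.0026, -0.0]
[[1.084,-0.224,0.125,0.0,-0.0025,0.0],[1.086,-0.224,0.107,0.0,-0.0025,0.0],[1.088,-0.224,0.09,0.0,-0.0025,0.0],[1.089,-0.224,0.073,0.0,-0.0025,0.0],[1.09,-0.224,0.056,0.0,-0.0025,0.0],[1.091,-0.224,0.039,0.0001,-0.0025,0.0],[1.091,-0.224,0.022,0.0,-0.0025,-0.0001],[1.091,-0.223,0.005,0.0001,-0.0025,0.0]]
[[1.091,-0.223,-0.012,0.0,-0.0025,-0.0001],[1.091,-0.222,-0.029,0.0001,-0.0025,0.0],[1.091,-0.222,-0.046,0.0,-0.0025,-0.0001],[1.09,-0.222,-0.063,0.0001,-0.0026,0.0]]
```

```bash
python3 -m handwheel '[[1,-0.2,0.1,0,-0.0024,0],[1,-0.2,0.1,0,-0.0024,0],[1,-0.2,0.1,0,-0.0024,0],[1,-0.2,0.05,0,-0.0024,0],[1,-0.2,0.05,0,-0.0024,0],[1,-0.2,0.05,0,-0.0024,0],[1,-0.2,0,0,-0.0024,0]]'; python3 -m handwheel '[[1,-0.2,0,0,-0.0024,0],[1,-0.2,0,0,-0.0024,0],[1,-0.2,0,0,-0.0024,0],[1,-0.2,-0.05,0,-0.0024,0],[1,-0.2,-0.05,0,-0.0024,0],[1,-0.2,-0.05,0,-0.0024,0],[0,0,0,0,0,0]]'
python3 - <<'E'
from h import *
import pickle
p,R,s=pose(); print(s["clock"],np.round(p,4),np.round(s["tool_rot"],3),np.round(s["qpos"],2))
f=bot.grab_frame("wrist"); cv2.imwrite("pics/w6.png",f["pixels"]);pickle.dump(f,open("w6.pkl","wb"))
f=bot.grab_frame("scene"); cv2.imwrite("pics/s6.png",cv2.resize(f["pixels"][200:320,180:340],None,fx=4.5,fy=4.5,interpolation=cv2.INTER_CUBIC))
E
```

```text
clock: 10.95
position: [0.4909, -0.0696, 0.2456]
tool_rot: [-3.14, -0.684, 1.484]
force: [1.0, -0.2, -0.1]
grip_width: 0.0854
clock: 11.82
position: [0.4712, 0.0505, 0.3394]
tool_rot: [3.14, -0.593, 1.488]
force: [-0.1, -0.1, 0.4]
grip_width: 0.0855
11.825 [0.4712 0.0505 0.3394] [ 3.14  -0.593  1.488] [ 0.95  0.35 -0.99  1.88 -0.35  1.03  0.09]
```

View pics/w6.png

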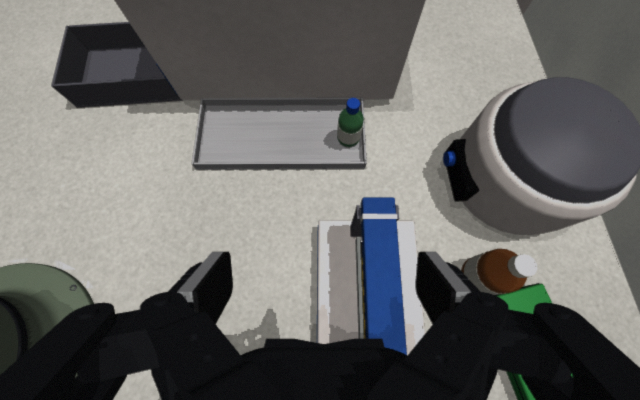

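View pics/s6.png

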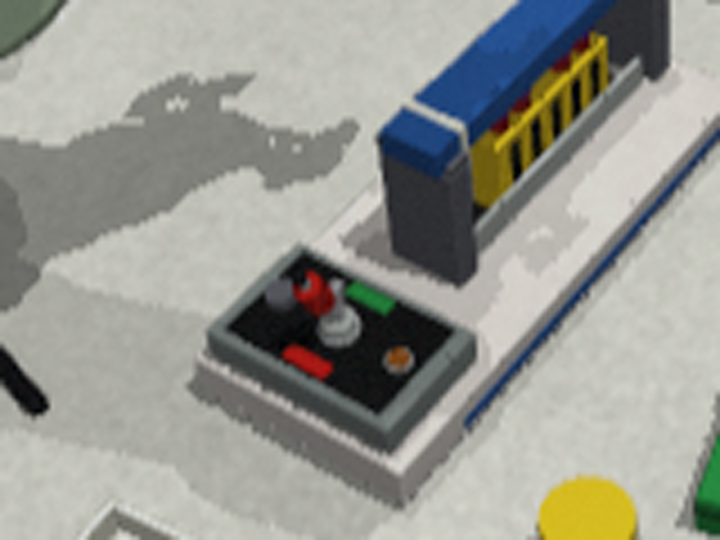

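Run:
```python
from h import *
a=cv2.imread("pics/w6.png"); c=a[85:185,180:400]; cv2.imwrite("pics/w6c.png",cv2.resize(c,None,fx=3.6,fy=3.6,interpolation=cv2.INTER_CUBIC))
```

```text
(no output)
```

View pics/w6c.png

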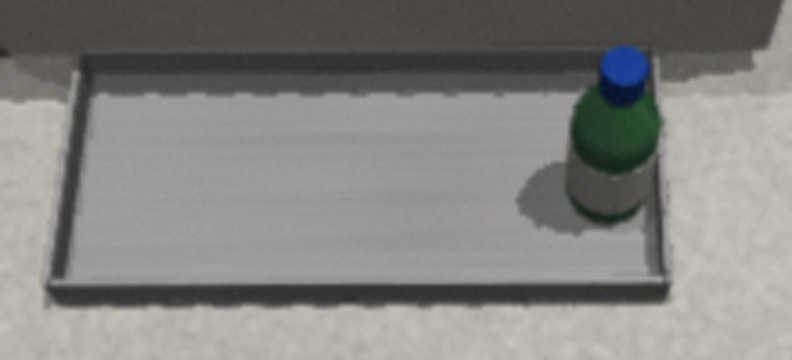

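Run:
```python
from h import *
import pickle
f=pickle.load(open("w6.pkl","rb"))
u=lambda x,y:(180+(x+.5)/3.6-.5,85+(y+.5)/3.6-.5)
for n,q,z in [("out L",(50,286),.022),("out R",(668,283),.022),("bot L",(58,304),0),("bot R",(664,299),0),("backL",(80,53),.022),("back R",(650,49),.022),("flank base L",(5,51),0),("flankbaseR",(768,48),0),("bottle base",(608,212),.004),("floor back? ",(85,95),.004)]:
    print(n,np.round(onz(f,u(*q),z),4))
a,b=onz(f,u(50,286),.022),onz(f,u(668,283),.022); print(np.hypot(*(a-b)[:2]),np.arctan2((b-a)[1],(b-a)[0]))
a,b=onz(f,u(80,53),.022),onz(f,u(650,49),.022); print(np.hypot(*(a-b)[:2]),np.arctan2((b-a)[1],(b-a)[0]))
```

```text
out L [0.2677 0.2778 0.022 ]
out R [0.56   0.2549 0.022 ]
bot L [0.2628 0.2794 0.    ]
bot R [0.5611 0.2571 0.    ]
backL [0.2761 0.41   0.022 ]
back R [0.5678 0.3881 0.022 ]
flank base L [0.227  0.4326 0.    ]
flankbaseR [0.6358 0.4004 0.    ]
bottle base [0.5383 0.3056 0.004 ]
floor back?  [0.2725 0.3979 0.004 ]
0.2931542058138252 -0.07834016563625937
0.29256627003727753 -0.07489019705968954
```

Run:
```python
from h import *
import pickle
f=pickle.load(open("w6.pkl","rb"))
yaw=-.085; ex=np.array([np.cos(yaw),np.sin(yaw),0]); ey=np.array([-np.sin(yaw),np.cos(yaw),0]); c=np.array([.5357,.030,.136])
print(proj(f,np.array([c+ey*.12*j+ex*.02*k+[0,0,.01] for j in(1,) for k in (-1,1)])).round(1))
a=f["pixels"][185:260,330:430]; cv2.imwrite("pics/w6d.png",cv2.resize(a,None,fx=6,fy=6,interpolation=cv2.INTER_CUBIC))
R=Rt(yaw,-.35); g=c+R[:,2]*.0187; print(g)
e=plan([(g+[0,0,.10],R,8),(g,R,4)])
```

```text
[[361.5 195.6]
 [394.4 195.7]]
[0.53515562 0.02361096 0.11843373]
[[-0.416,0.328,0.443,0.0,-0.0188,0.0],[-0.36,0.329,0.488,0.0,-0.0188,0.0],[-0.3,0.328,0.528,0.0,-0.0188,0.0],[-0.236,0.329,0.559,0.0,-0.0188,0.0],[-0.169,0.328,0.583,0.0,-0.0187,-0.0001],[-0.099,0.328,0.599,0.0,-0.0188,0.0],[-0.028,0.329,0.607,-0.0001,-0.0187,-0.0001],[0.042,0.328,0.606,0.0,-0.0188,0.0]]
[[0.343,0.0,0.939,0.0,0.0,0.0],[0.343,0.0,0.939,0.0,0.0,0.0],[0.343,0.0,0.939,0.0,0.0,0.0],[0.344,0.0,0.94,0.0,0.0,0.0]]
```

View pics/w6d.png

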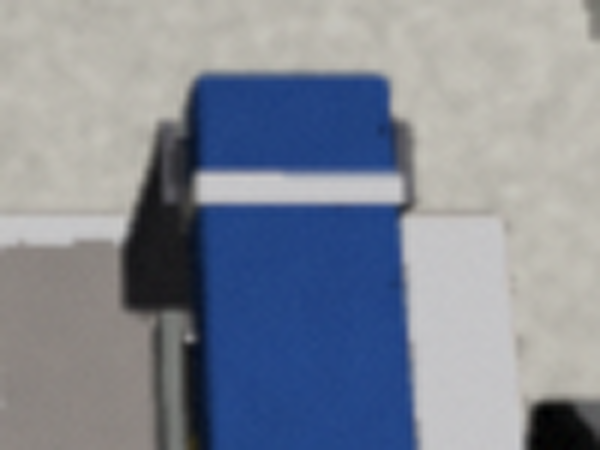

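```bash
python3 -m handwheel '[[-0.416,0.328,0.443,0,-0.0188,0],[-0.36,0.329,0.488,0,-0.0188,0],[-0.3,0.328,0.528,0,-0.0188,0],[-0.236,0.329,0.559,0,-0.0188,0],[-0.169,0.328,0.583,0,-0.0187,0],[-0.099,0.328,0.599,0,-0.0188,0],[-0.028,0.329,0.607,0,-0.0187,0],[0.042,0.328,0.606,0,-0.0188,0]]'; python3 -m handwheel '[[0.343,0,0.939,0,0,0],[0.343,0,0.939,0,0,0],[0,0,0,0,0,0]]'
python3 - <<'E'
from h import *
import pickle
p,R,s=pose(); print(s["clock"],np.round(p,4),np.round(s["tool_rot"],3),np.round(s["qpos"],2))
f=bot.grab_frame("wrist"); cv2.imwrite("pics/w7.png",f["pixels"]);pickle.dump(f,open("w7.pkl","wb"))
yaw=-.085;R=Rt(yaw,-.35)
e=plan([((.5351,.022,.1184),R,2)])
E
```

```text
clock: 12.92
position: [0.5357, 0.0229, 0.2177]
tool_rot: [-3.141, 0.355, 1.484]
force: [-0.6, -0.8, 0.3]
grip_width: 0.0855
clock: 13.3
position: [0.5344, 0.023, 0.1669]
tool_rot: [-3.137, 0.351, 1.485]
force: [0.1, -0.9, 0.1]
grip_width: 0.0853
13.3 [0.5344 0.023  0.1669] [-3.137  0.351  1.485] [ 0.06  0.58 -0.57  1.82  0.67  1.13 -0.94]
[[0.32,0.006,0.944,-0.0002,0.0,-0.0001],[0.32,0.004,0.944,-0.0003,0.0001,-0.0001]]
```

View pics/w7.png

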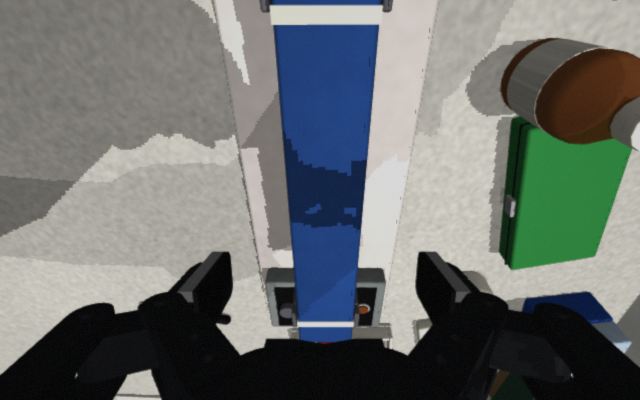

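The cover is centred between the pads (edges at about 292–362, pads at 232–418). I'll descend and grip it.

```bash
python3 -m handwheel '[[0.32,0.005,0.944,0,0,0],[0.32,0.005,0.944,0,0,0],[0,0,0,0,0,0]]'; python3 -m handwheel '[[0,0,0,0,0,0],[0,0,0,0,0,0],[0,0,0,0,0,0],[0,0,0,0,0,0]]' 1 70
python3 - <<'E'
from h import *
p,R,s=pose(); print(s["clock"],np.round(p,4),s["force"],s["grip_width"])
yaw=-.085
# lift, then rotate and travel to above tray
T=np.array([.417,.332,0]); ty=-.077; ex=np.array([np.cos(ty),np.sin(ty),0]); ey=np.array([-np.sin(ty),np.cos(ty),0])
R1=Rt(-.085,-.35); R2=Rt(ty,.75)
tgt=T+ey*0.0026+[0,0,.114+.10]+R2[:,2]*.0187
print(tgt)
plan([(p+[0,0,.1],R,4),(tgt,R2,14)])
E
```

```text
clock: 13.72
position: [0.5353, 0.0221, 0.1189]
tool_rot: [-3.14, 0.35, 1.484]
force: [0.3, -0.1, -0.0]
grip_width: 0.0858
clock: 14.22
position: [0.5361, 0.0226, 0.1203]
tool_rot: [3.14, 0.35, 1.483]
force: [-1.8, 0.1, 10.9]
grip_width: 0.0388
14.225 [0.5361 0.0226 0.1203] [-1.75176351  0.11044413 10.8598847 ] 0.038779467265722116
[0.41818052 0.34730117 0.20031742]
[[-0.343,0.001,-0.939,0.0,0.0,0.0],[-0.343,0.002,-0.939,0.0,0.0,0.0],[-0.343,0.001,-0.94,0.0,0.0,0.0],[-0.343,0.002,-0.939,0.0,0.0,0.0],[0.86,-0.416,-0.254,0.0,0.0125,-0.0001],[0.878,-0.416,-0.185,0.0,0.0125,-0.0001],[0.89,-0.415,-0.116,0.0,0.0125,-0.0001],[0.896,-0.415,-0.046,0.0001,0.0125,-0.0001]]
[[0.897,-0.414,0.025,0.0,0.0125,-0.0001],[0.893,-0.413,0.095,0.0001,0.0125,-0.0001],[0.883,-0.413,0.165,0.0,0.0125,-0.0001],[0.867,-0.412,0.234,0.0001,0.0125,-0.0001],[0.847,-0.412,0.302,0.0,0.0125,-0.0001],[0.821,-0.411,0.367,0.0001,0.0125,-0.0001],[0.79,-0.41,0.43,0.0001,0.0125,-0.0001],[0.753,-0.41,0.491,0.0,0.0125,-0.0001]]
[[0.713,-0.409,0.549,0.0001,0.0125,-0.0002],[0.668,-0.408,0.604,0.0,0.0126,-0.0001]]
```

```bash
python3 -m handwheel '[[-0.343,0,-0.939,0,0,0],[-0.343,0,-0.939,0,0,0],[-0.343,0,-0.939,0,0,0],[-0.343,0,-0.939,0,0,0]]'
python3 - <<'E'
from h import *
p,R,s=pose(); print(s["clock"],np.round(p,4),s["force"],s["grip_width"])
f=bot.grab_frame("scene"); cv2.imwrite("pics/s8.png",cv2.resize(f["pixels"][80:320,180:420],None,fx=2.5,fy=2.5))
T=np.array([.417,.332,0]); ty=-.077; ex=np.array([np.cos(ty),np.sin(ty),0]); ey=np.array([-np.sin(ty),np.cos(ty),0])
R2=Rt(ty,.75)
tgt=T+ey*(0.0026-.014)+[0,0,.114+.08]+R2[:,2]*.0187
print(tgt)
plan([(tgt,R2,14)])
E
```

```text
clock: 14.72
position: [0.5356, 0.0225, 0.2204]
tool_rot: [3.141, 0.35, 1.484]
force: [0.3, 0.4, -1.4]
grip_width: 0.0389
14.725 [0.5356 0.0225 0.2204] [ 0.26488567  0.36465234 -1.44303778] 0.03891829355491543
[0.41710359 0.33334265 0.18031742]
[[0.844,-0.417,-0.178,0.0001,0.0125,-0.0001],[0.855,-0.417,-0.111,0.0001,0.0125,-0.0001],[0.862,-0.417,-0.043,0.0001,0.0125,-0.0001],[0.863,-0.416,0.025,0.0001,0.0125,-0.0001],[0.858,-0.415,0.093,0.0001,0.0125,-0.0001],[0.849,-0.415,0.16,0.0001,0.0125,-0.0001],[0.834,-0.414,0.226,0.0,0.0125,-0.0001],[0.814,-0.414,0.291,0.0001,0.0125,-0.0001]]
[[0.789,-0.413,0.354,0.0,0.0125,-0.0001],[0.759,-0.412,0.415,0.0001,0.0125,-0.0001],[0.724,-0.412,0.474,0.0,0.0125,-0.0002],[0.685,-0.411,0.529,0.0001,0.0125,-0.0001],[0.642,-0.41,0.581,0.0,0.0125,-0.0001],[0.595,-0.41,0.63,0.0001,0.0124,-0.0002]]
```

View pics/s8.png

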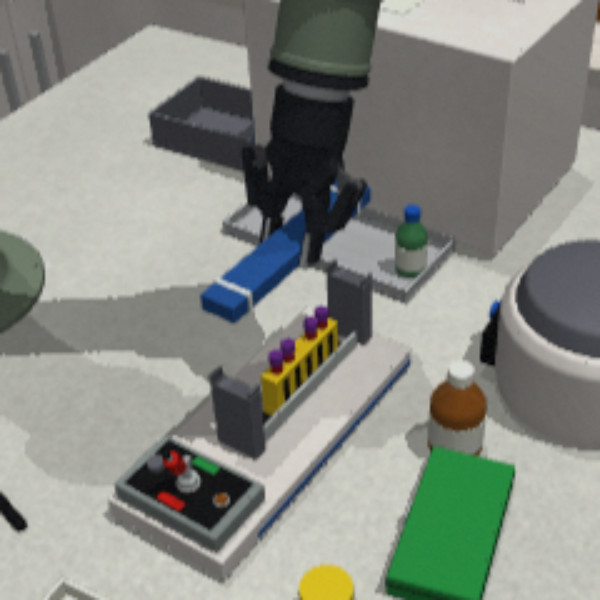

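```bash
python3 -m handwheel '[[0.844,-0.417,-0.178,0,0.0125,0],[0.855,-0.417,-0.111,0,0.0125,0],[0.862,-0.417,-0.043,0,0.0125,0],[0.863,-0.416,0.025,0,0.0125,0],[0.858,-0.415,0.093,0,0.0125,0],[0.849,-0.415,0.16,0,0.0125,0],[0.834,-0.414,0.226,0,0.0125,0],[0.814,-0.414,0.291,0,0.0125,-0.0001]]'; python3 -m handwheel '[[0.789,-0.413,0.354,0,0.0125,0],[0.759,-0.412,0.415,0,0.0125,0],[0.724,-0.412,0.474,0,0.0125,-0.0002],[0.685,-0.411,0.529,0,0.0125,-0.0001],[0.642,-0.41,0.581,0,0.0125,-0.0001],[0.595,-0.41,0.63,0,0.0124,-0.0002],[0,0,0,0,0,0]]'
python3 - <<'E'
from h import *
import pickle
p,R,s=pose(); print(s["clock"],np.round(p,4),np.round(R,3).tolist(),np.round(s["tool_rot"],3),np.round(s["qpos"],2),np.round(s["force"],1),s["grip_width"])
for n in ("scene","top","wrist"):
    f=bot.grab_frame(n); pickle.dump(f,open(f"{n}9.pkl","wb")); cv2.imwrite(f"pics/{n}9.png",f["pixels"])
E
```

```text
clock: 15.78
position: [0.4674, 0.2005, 0.1947]
tool_rot: [3.141, -0.28, 1.485]
force: [-0.5, 0.7, -3.1]
grip_width: 0.0389
clock: 16.65
position: [0.4175, 0.3307, 0.1752]
tool_rot: [-3.141, -0.741, 1.489]
force: [0.3, 0.5, -2.7]
grip_width: 0.0386
16.65 [0.4175 0.3307 0.1752] [[0.061, 0.997, 0.055], [0.736, -0.082, 0.673], [0.675, -0.0, -0.738]] [-3.141 -0.741  1.489] [ 0.47  0.74 -1.19  2.21  0.33  0.17 -0.85] [ 0.3  0.5 -2.7] 0.0386174750768733
```

View pics/wrist9.png

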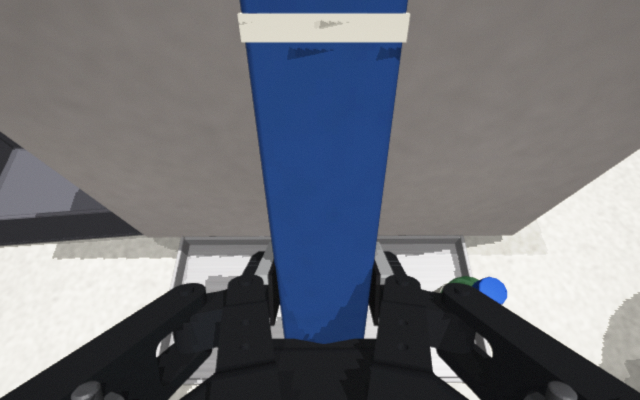

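View pics/scene9.png

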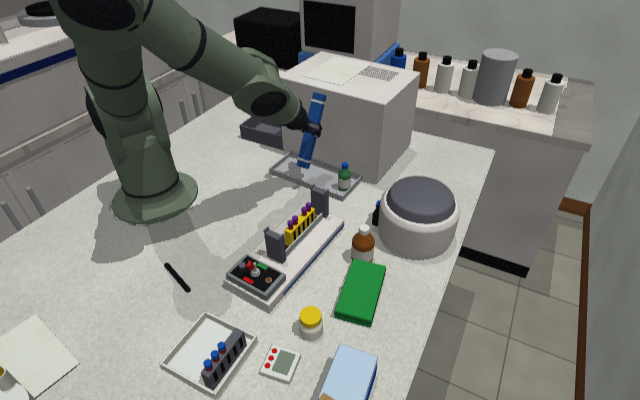

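View pics/top9.png

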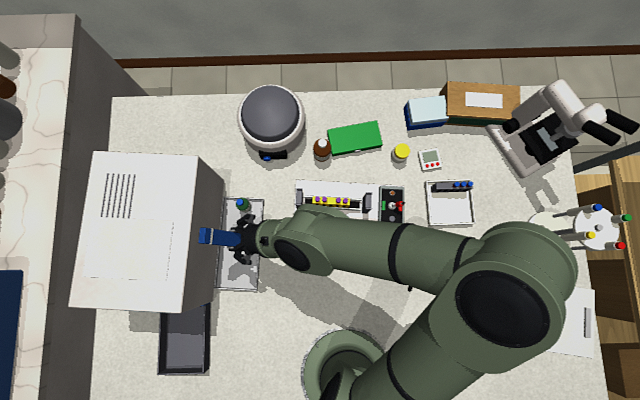

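```bash
cat > kin.py <<'E'
from h import *
import itertools
from scipy.optimize import least_squares
D=[([1.053,.522,-.036,1.6,.021,1.021,-.113],(.27,-.563,.231),(-3.14,0,.448)),
([.43,.33,-.45,1.75,.16,1.11,-.15],(.521,-.0977,.3002),(3.141,-.001,1.503)),
([1.07,.97,-.77,1.66,-.13,1.01,.46],(.5184,-.1684,.0971),(3.141,-.789,1.482)),
([.95,.35,-.99,1.88,-.35,1.03,.09],(.4712,.0505,.3394),(3.14,-.593,1.488)),
([.06,.58,-.57,1.82,.67,1.13,-.94],(.5344,.023,.1669),(-3.137,.351,1.485)),
([.47,.74,-1.19,2.21,.33,.17,-.85],(.4175,.3307,.1752),(-3.141,-.741,1.489))]
Y=lambda a:Ro.from_euler("y",a).as_matrix(); Z=lambda a:Ro.from_euler("z",a).as_matrix()
def fk(q,g,L):
    # g: signs for q1,q3,q5,q7 ; L: h,a,b,c, elbow offset e, offs z angle z0,z7, wrist offset w, shoulder off s
    h,a,b,c,e,z0,z7,w,s=L
    M=Z(z0+g[0]*q[0]); p=np.array([0,0,h])+M@[s,0,0]
    M=M@Y(q[1]); M=M@Z(g[1]*q[2]); p=p+M@[e,0,a]
    M=M@Y(q[3]); p=p+M@[-e,0,0]; M=M@Z(g[2]*q[4]); p=p+M@[0,0,b]
    M=M@Y(q[5]); p=p+M@[w,0,0]; M=M@Z(g[3]*q[6]+z7); p=p+M@[0,0,c]
    return p,M
def fit():
    best=None
    for g in itertools.product((1,-1),repeat=4):
        def r(L):
            o=[]
            for q,P,E in D:
                p,M=fk(q,g,L); o+=list((p-P)*2); o+=list((M-Ro.from_euler("xyz",E).as_matrix()).ravel()*.3)
            return o
        for z7 in (0,1.57,3.14,-1.57):
            s=least_squares(r,[.3,.4,.4,.25,0,0,z7,0,0])
            if best is None or s.cost<best[0]: best=(s.cost,g,s.x)
    return best
if __name__=="__main__":
    b=fit(); print(b[0],b[1],np.round(b[2],4).tolist())
    for q,P,E in D:
        p,M=fk(q,b[1],b[2]); print(np.round((p-P)*1000,1), np.round(np.degrees(Ro.from_matrix(M.T@Ro.from_euler("xyz",E).as_matrix()).magnitude()),2))
E
python3 kin.py
```

```text
0.003703926055917059 (-1, -1, -1, -1) [0.3152, 0.5406, 0.4484, 0.3237, -0.0141, -0.0761, 1.5014, 0.0266, 0.0149]
[  8.    9.  -10.6] 0.44
[-6.1  6.3 -9.6] 1.23
[14.9 -8.5 17.6] 3.32
[12.3  3.4 -1.5] 2.77
[-10.1  -0.    7.6] 1.47
[ 2.8 -6.5 -3.5] 3.06
```

```bash
cat > kin2.py <<'E'
from kin import *
g=(-1,-1,-1,-1)
def fk2(q,x):
    return fk(np.array(q)+np.r_[0,x[9:14],0],g,x[:9])
def res(x):
    o=[]
    for q,P,E in D:
        p,M=fk2(q,x); o+=list((p-P)*2); o+=list((M-Ro.from_euler("xyz",E).as_matrix()).ravel()*.3)
    return o
def fit2():
    return least_squares(res,np.r_[[.3152,.54,.448,.32,-.014,-.076,1.5,.026,.015],np.zeros(5)])
if __name__=="__main__":
    s=fit2(); print(s.cost,np.round(s.x,4).tolist())
    for q,P,E in D:
        p,M=fk2(q,s.x); print(np.round((p-P)*1000,1), np.round(np.degrees(Ro.from_matrix(M.T@Ro.from_euler("xyz",E).as_matrix()).magnitude()),2))
E
python3 kin2.py
```

```text
0.0019591566668449405 [0.3262, 0.5578, 0.4427, 0.3288, -0.0119, -0.0309, 1.5243, 0.0273, 0.0116, 0.0277, 0.0387, 0.0181, 0.034, -0.0327]
[ 4.9  6.4 -9.6] 2.8
[-5.3  1.1 -6.2] 2.43
[ 8.6 -2.9  3. ] 1.75
[10.9 -0.3  0.9] 2.29
[-4.5 -2.2 11.2] 1.92
[-1.4 -2.9  0.7] 1.48
```

```bash
cat > ik.py <<'E'
from kin2 import *
import sys
X=fit2().x
lo=np.array([-2.91,-.3,-1.5,.17,-1.26,.16,-2.52]);hi=np.array([2.91,2.13,1.42,2.43,4.41,1.93,2.52])
def ik(P,R,q0,m=.03,reg=.003):
    def r(q):
        p,M=fk2(q,X); return np.r_[(p-P)*10,(M-R).ravel()*2,(q-q0)*reg]
    s=least_squares(r,np.clip(q0,lo+m+1e-3,hi-m-1e-3),bounds=(lo+m,hi-m)); p,M=fk2(s.x,X)
    return s.x,np.linalg.norm(p-P)*1000,np.degrees(Ro.from_matrix(M.T@R).magnitude())
T=np.array([.417,.332,0]); ty=-.077; ex=np.array([np.cos(ty),np.sin(ty),0]); ey=np.array([-np.sin(ty),np.cos(ty),0])
E
python3 - <<'E'
from ik import *
q0=np.array([.47,.74,-1.19,2.21,.33,.2,-.85])
rng=np.random.default_rng(0)
for lx in (0,.03):
  for tilt in (.75,.6,.45,.3,.15,0):
    R=Rt(ty,tilt); P=T+ex*lx+ey*.0026+[0,0,.114]+R[:,2]*.0187
    best=ik(P,R,q0)
    print(lx,tilt,"near:",best[0].round(2),round(best[1],1),round(best[2],1))
    c=[ik(P,R,rng.uniform(lo+.1,hi-.1),reg=0) for _ in range(8)]; c=[b for b in c if b[1]<3 and b[2]<1]
    for b in c[:3]: print("     ",b[0].round(2))
E
```

```text
0 0.75 near: [ 0.46  1.21 -1.43  2.26  1.73  0.54 -2.09] 0.0 0.0
      [-1.11  1.26  1.28  2.25  4.38  1.9   1.03]
      [ 0.24  0.82 -0.78  2.29  4.2   0.24  1.7 ]
0 0.6 near: [ 0.23  0.79 -1.04  2.2   1.19  0.19 -1.76] 0.0 0.0
      [ 0.23  0.79 -1.04  2.2   1.19  0.19 -1.76]
      [ 0.1   0.69 -0.67  2.2  -1.23  0.19  0.73]
      [ 0.1   0.69 -0.67  2.2  -1.23  0.19  0.73]
0 0.45 near: [ 0.03  0.66 -0.8   2.11  0.36  0.25 -1.01] 0.0 0.0
      [-0.06  0.61 -0.6   2.11 -0.3   0.25 -0.33]
      [ 0.05  0.67 -0.83  2.12  0.44  0.26 -1.08]
      [ 0.21  0.85 -1.17  2.15  1.17  0.48 -1.79]
0 0.3 near: [-0.1   0.63 -0.73  2.06  0.45  0.4  -1.17] 0.0 0.0
      [-0.19  0.59 -0.58  2.05  0.17  0.38 -0.89]
      [ 0.16  0.89 -1.24  2.08  1.13  0.72 -1.81]
      [-0.52  0.53 -0.05  2.06 -0.69  0.44 -0.04]
0 0.15 near: [-0.2   0.64 -0.71  1.99  0.54  0.58 -1.32] 0.0 0.0
      [-0.45  0.56 -0.3   1.98  0.04  0.51 -0.82]
      [-0.3   0.59 -0.54  1.99  0.33  0.53 -1.12]
      [-1.31  0.85  1.07  2.01 -1.23  1.03  0.37]
0 0 near: [-0.28  0.67 -0.71  1.92  0.61  0.76 -1.42] 0.0 0.0
      [-0.12  0
[... 687 characters left out ...]

      [-0.17  0.6  -0.39  2.06 -0.7   0.34  0.1 ]
0.03 0.3 near: [-0.06  0.66 -0.76  2.    0.46  0.45 -1.14] 0.0 0.0
      [-0.06  0.66 -0.75  2.    0.44  0.45 -1.12]
      [-0.05  0.66 -0.76  2.    0.47  0.45 -1.15]
      [ 0.09  0.78 -1.02  2.01  0.86  0.58 -1.51]
0.03 0.15 near: [-0.16  0.67 -0.73  1.93  0.55  0.62 -1.28] 0.0 0.0
      [-0.02  0.77 -0.98  1.94  0.82  0.74 -1.52]
      [-0.    0.79 -1.01  1.94  0.85  0.76 -1.56]
      [-0.71  0.57  0.13  1.93 -0.46  0.58 -0.3 ]
0.03 0 near: [-0.24  0.7  -0.71  1.86  0.61  0.8  -1.37] 0.0 0.0
      [-0.21  0.72 -0.78  1.87  0.66  0.82 -1.42]
      [-0.31  0.67 -0.6   1.86  0.51  0.76 -1.28]
      [-0.09  0.82 -1.    1.87  0.85  0.94 -1.59]
```

Run:
```python
from ik import *
q0=np.array([-.1,.63,-.73,2.06,.45,.4,-1.17])
for lx in (0,.02):
  for tilt in (.47,.42):
   for off in (0,.04):
    R=Rt(ty,tilt); a=1.068
    P=T+ex*lx+ey*(.0026+off*np.cos(a))+[0,0,.114+off*np.sin(a)]+R[:,2]*.0187
    b=ik(P,R,q0); b2=ik(P+[0,0,.08]-ey*.014,R,b[0]); print(lx,tilt,off,b[0].round(2),round(b[1],1),b2[0].round(2),round(b2[1],1))
yaw=-.085
for tilt in (-.6,-.65):
    R=Rt(yaw,tilt); P=np.array([.5357,.03,.136])+np.array([.085,.996,0])*.04+R[:,2]*.0187
    b=ik(P,R,np.array([.06,.58,-.57,1.82,.67,1.13,-.94])); print(tilt,b[0].round(2),b[1:])
p,R,s=pose()
plan([((.5356,.0225,.2204),Rt(-.085,-.35),14),((.5361,.0226,.1255),Rt(-.085,-.35),4)])
```

```text
0 0.47 0 [ 0.07  0.68 -0.85  2.12  0.47  0.24 -1.1 ] 0.0 [ 0.26  0.59 -1.08  2.09  0.36  0.44 -1.04] 0.0
0 0.47 0.04 [ 0.08  0.64 -0.92  2.08  0.41  0.33 -1.1 ] 0.0 [ 0.26  0.55 -1.12  2.04  0.31  0.51 -1.04] 0.0
0 0.42 0 [ 0.02  0.66 -0.81  2.11  0.46  0.29 -1.12] 0.0 [ 0.2   0.56 -1.03  2.07  0.35  0.48 -1.05] 0.0
0 0.42 0.04 [ 0.03  0.62 -0.88  2.06  0.4   0.37 -1.12] 0.0 [ 0.2   0.52 -1.07  2.02  0.29  0.55 -1.04] 0.0
0.02 0.47 0 [ 0.1   0.71 -0.86  2.08  0.47  0.28 -1.08] 0.0 [ 0.27  0.62 -1.07  2.05  0.37  0.46 -1.02] 0.0
0.02 0.47 0.04 [ 0.1   0.66 -0.92  2.05  0.42  0.36 -1.08] 0.0 [ 0.26  0.58 -1.11  2.    0.31  0.54 -1.02] 0.0
0.02 0.42 0 [ 0.05  0.68 -0.83  2.07  0.46  0.33 -1.09] 0.0 [ 0.21  0.59 -1.02  2.03  0.35  0.5  -1.02] 0.0
0.02 0.42 0.04 [ 0.05  0.64 -0.89  2.02  0.41  0.4  -1.09] 0.0 [ 0.21  0.55 -1.06  1.98  0.3   0.58 -1.02] 0.0
-0.6 [-0.2   0.75 -0.45  1.77  0.81  1.23 -1.2 ] (np.float64(8.633107056489552e-05), np.float64(3.9564722982005206e-05))
-0.65 [-0.22  0.77 -0.43  1.75  0.82  1.27 -1.22] (np.float64(9.086490131458658e-05), np.float64(4.2804078474707214e-05))
[[-0.543,0.406,-0.664,0.0,-0.0124,0.0],[-0.593,0.406,-0.62,0.0,-0.0124,0.0],[-0.639,0.406,-0.572,0.0,-0.0124,0.0],[-0.682,0.406,-0.52,0.0,-0.0124,0.0],[-0.72,0.406,-0.466,0.0,-0.0124,0.0],[-0.754,0.406,-0.408,0.0,-0.0124,0.0],[-0.784,0.406,-0.348,0.0,-0.0124,0.0],[-0.809,0.406,-0.286,0.0001,-0.0124,0.0]]
[[-0.829,0.406,-0.223,0.0,-0.0123,0.0],[-0.843,0.406,-0.158,0.0001,-0.0124,0.0],[-0.853,0.406,-0.092,0.0,-0.0123,0.0],[-0.857,0.406,-0.026,0.0001,-0.0124,0.0],[-0.857,0.406,0.041,0.0,-0.0123,0.0001],[-0.851,0.406,0.106,0.0001,-0.0124,0.0],[0.327,0.005,0.891,0.0,0.0,0.0],[0.327,0.005,0.891,0.0,0.0,0.0]]
[[0.327,0.005,0.891,0.0,0.0,0.0],[0.327,0.005,0.891,0.0,0.0,0.0]]
```

The wrist is at its q6 limit here, with the tool tilted 0.74. So I'll set the cover back on its rests and re-grip it with a steeper pre-tilt.

```bash
python3 -m handwheel '[[-0.543,0.406,-0.664,0,-0.0124,0],[-0.593,0.406,-0.62,0,-0.0124,0],[-0.639,0.406,-0.572,0,-0.0124,0],[-0.682,0.406,-0.52,0,-0.0124,0],[-0.72,0.406,-0.466,0,-0.0124,0],[-0.754,0.406,-0.408,0,-0.0124,0],[-0.784,0.406,-0.348,0,-0.0124,0],[-0.809,0.406,-0.286,0,-0.0124,0]]'; python3 -m handwheel '[[-0.829,0.406,-0.223,0,-0.0123,0],[-0.843,0.406,-0.158,0,-0.0124,0],[-0.853,0.406,-0.092,0,-0.0123,0],[-0.857,0.406,-0.026,0,-0.0124,0],[-0.857,0.406,0.041,0,-0.0123,0],[-0.851,0.406,0.106,0,-0.0124,0],[0,0,0,0,0,0],[0,0,0,0,0,0]]'
python3 - <<'E'
from h import *
p,R,s=pose(); print(s["clock"],np.round(p,4),np.round(s["tool_rot"],4),np.round(s["qpos"],2),np.round(s["force"],1),s["grip_width"])
R1=Ro.from_euler("xyz",[3.1405,.35,1.4835]).as_matrix()
plan([((.536,.0225,.1225),R1,4)])
E
```

```text
clock: 17.8
position: [0.4852, 0.1545, 0.2026]
tool_rot: [3.14, -0.115, 1.488]
force: [-0.5, 0.2, -1.7]
grip_width: 0.039
clock: 18.8
position: [0.5347, 0.024, 0.2203]
tool_rot: [3.14, 0.346, 1.488]
force: [-0.1, 0.5, -2.6]
grip_width: 0.0391
18.8 [0.5347 0.024  0.2203] [3.1401 0.3461 1.4877] [ 0.2   0.55 -0.77  1.78  0.69  1.26 -0.94] [-0.1  0.5 -2.6] 0.03912460356185689
[[0.319,0.012,0.925,0.0001,-0.0002,0.0002],[0.32,0.013,0.925,0.0001,-0.0001,0.0001],[0.32,0.013,0.925,0.0,-0.0002,0.0002],[0.322,0.013,0.924,0.0001,-0.0001,0.0001]]
```

```bash
python3 -m handwheel '[[0.32,0.03,0.925,0.0002,-0.0006,0.0007],[0.32,0.01,0.925,0,0,0],[0.32,0.006,0.925,0,0,0],[0,0,0,0,0,0]]'; python3 -m handwheel '[[0.16,0.0,0.46,0,0,0],[0.16,0.006,0.46,0,0,0],[0,0,0,0,0,0]]'
python3 - <<'E'
from h import *
p,R,s=pose(); print(s["clock"],np.round(p,4),np.round(s["tool_rot"],4),np.round(s["force"],1),s["grip_width"])
f=bot.grab_frame("scene"); cv2.imwrite("pics/s10.png",cv2.resize(f["pixels"][150:320,200:370],None,fx=3.5,fy=3.5))
E
```

```text
clock: 19.3
position: [0.5355, 0.0215, 0.1446]
tool_rot: [-3.141, 0.353, 1.484]
force: [0.4, -0.3, -1.7]
grip_width: 0.039
clock: 19.68
position: [0.5364, 0.0212, 0.1214]
tool_rot: [3.14, 0.353, 1.483]
force: [0.3, -0.2, -2.5]
grip_width: 0.0391
19.675 [0.5364 0.0212 0.1214] [3.14   0.3525 1.4827] [ 0.3 -0.2 -2.5] 0.03910907976807847
```

View pics/s10.png

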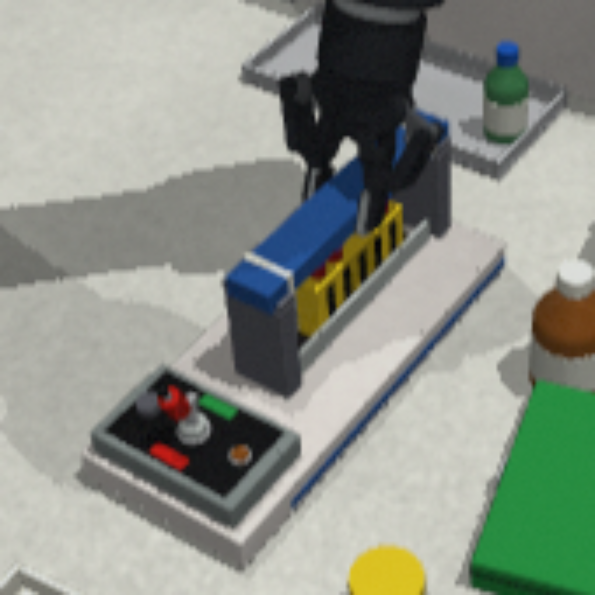

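```bash
python3 -m handwheel '[[0.02,0,0.056,0,0,0],[0,0,0,0,0,0]]'; python3 -m handwheel '[[0,0,0,0,0,0],[0,0,0,0,0,0],[0,0,0,0,0,0]]' -1
python3 - <<'E'
from h import *
p,R,s=pose(); print(s["clock"],np.round(p,4),np.round(s["tool_rot"],4),np.round(s["force"],1),s["grip_width"])
R1=Rt(-.085,-.62); c=np.array([.5361,.0295,.137])+np.array([.085,.996,0])*.04
P=c+R1[:,2]*.0187
print(P)
plan([(P-R1[:,2]*.03,R1,4),(P,R1,2)])
E
```

```text
clock: 19.98
position: [0.5367, 0.0211, 0.1207]
tool_rot: [3.139, 0.352, 1.482]
force: [-0.4, 0.6, -2.4]
grip_width: 0.0388
clock: 20.35
position: [0.5367, 0.0211, 0.1207]
tool_rot: [3.139, 0.352, 1.482]
force: [-0.7, 0.9, 0.8]
grip_width: 0.0853
20.35 [0.5367 0.0211 0.1207] [3.1389 0.3524 1.4822] [-0.7  0.9  0.8] 0.08530469493466852
[0.53857756 0.05851387 0.12178047]
[[0.426,-0.014,-0.429,0.0,-0.0106,-0.0001],[0.397,-0.014,-0.456,0.0001,-0.0107,-0.0002],[0.366,-0.014,-0.482,0.0,-0.0106,-0.0001],[0.333,-0.013,-0.504,0.0001,-0.0107,-0.0002],[0.0,0.0,0.6,0.0,0.0,0.0],[0.0,0.0,0.6,0.0,0.0,0.0]]
```

```bash
python3 -m handwheel '[[0.426,-0.014,-0.429,0,-0.0106,0],[0.397,-0.014,-0.456,0,-0.0107,-0.0002],[0.366,-0.014,-0.482,0,-0.0106,-0.0001],[0.333,-0.013,-0.504,0,-0.0107,-0.0002],[0,0,0.6,0,0,0],[0,0,0.6,0,0,0],[0,0,0,0,0,0]]'
python3 - <<'E'
from h import *
p,R,s=pose(); print(s["clock"],np.round(p,4),np.round(s["tool_rot"],4),np.round(s["force"],1),np.round(s["qpos"],2))
f=bot.grab_frame("scene"); cv2.imwrite("pics/s11.png",cv2.resize(f["pixels"][150:320,200:370],None,fx=3.5,fy=3.5))
f=bot.grab_frame("wrist"); cv2.imwrite("pics/w11.png",f["pixels"])
E
```

```text
clock: 21.22
position: [0.5381, 0.0565, 0.1208]
tool_rot: [-3.141, 0.621, 1.484]
force: [-0.3, 0.3, -0.3]
grip_width: 0.085
21.225 [0.5381 0.0565 0.1208] [-3.1408  0.6213  1.4842] [-0.3  0.3 -0.3] [-0.1   0.79 -0.62  1.75  0.88  1.38 -1.23]
```

View pics/s11.png

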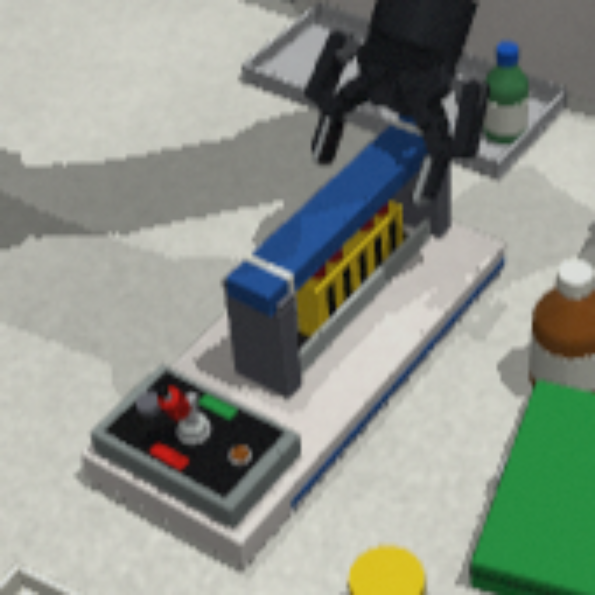

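View pics/w11.png

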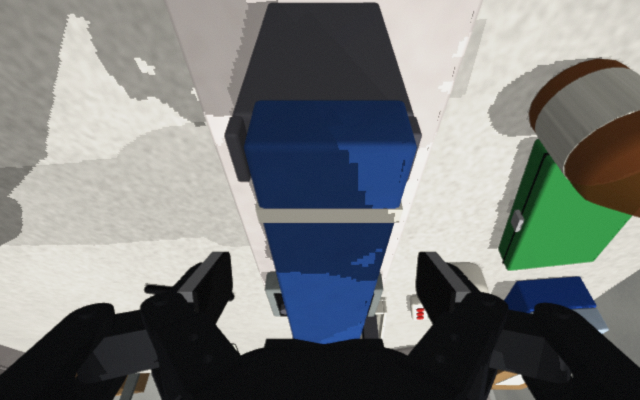

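```bash
python3 -m handwheel '[[0,0,0,0,0,0],[0,0,0,0,0,0],[0,0,0,0,0,0],[0,0,0,0,0,0]]' 1 80
python3 - <<'E'
from h import *
p,R,s=pose(); print(s["clock"],np.round(p,4),np.round(s["force"],1),s["grip_width"])
T=np.array([.417,.332,0]); ty=-.077; ex=np.array([np.cos(ty),np.sin(ty),0]); ey=np.array([-np.sin(ty),np.cos(ty),0])
th=1.10; R2=Rt(ty,.48); off=.038
C=T+ex*.02+ey*(.0026-.014)+[0,0,.114+.08]
tgt=C+off*(np.cos(th)*ey+np.sin(th)*np.array([0,0,1]))+R2[:,2]*.0187
print(tgt)
plan([(p+[0,0,.1],R,4),(tgt,R2,13)])
E
```

```text
clock: 21.82
position: [0.5387, 0.0588, 0.1221]
tool_rot: [3.14, 0.62, 1.485]
force: [-0.3, 2.0, 5.5]
grip_width: 0.039
21.825 [0.5387 0.0588 0.1221] [-0.3  2.   5.5] 0.038999068058719506
[0.43805398 0.34489056 0.21127907]
[[-0.581,0.001,-0.814,0.0,0.0,0.0],[-0.581,0.002,-0.814,0.0,0.0,0.0],[-0.581,0.001,-0.814,0.0,0.0,0.0],[-0.581,0.002,-0.814,0.0,0.0,0.0],[0.712,-0.383,-0.468,0.0,0.0135,-0.0001],[0.749,-0.383,-0.406,0.0,0.0135,-0.0001],[0.781,-0.382,-0.341,0.0,0.0135,-0.0001],[0.807,-0.382,-0.273,0.0,0.0135,-0.0001]]
[[0.828,-0.381,-0.204,0.0,0.0135,-0.0001],[0.842,-0.38,-0.133,0.0,0.0134,-0.0001],[0.851,-0.38,-0.062,0.0,0.0135,-0.0001],[0.853,-0.379,0.01,0.0,0.0134,-0.0001],[0.849,-0.379,0.082,0.0,0.0135,-0.0001],[0.84,-0.379,0.154,0.0,0.0134,-0.0001],[0.824,-0.378,0.224,0.0,0.0135,-0.0001],[0.802,-0.377,0.293,0.0001,0.0134,-0.0001]]
[[0.774,-0.377,0.36,0.0,0.0135,0.0]]
```

```bash
python3 -m handwheel '[[-0.581,0,-0.814,0,0,0],[-0.581,0,-0.814,0,0,0],[-0.581,0,-0.814,0,0,0],[-0.581,0,-0.814,0,0,0],[0.712,-0.383,-0.468,0,0.0135,0],[0.749,-0.383,-0.406,0,0.0135,0],[0.781,-0.382,-0.341,0,0.0135,0],[0.807,-0.382,-0.273,0,0.0135,0]]'; python3 -m handwheel '[[0.828,-0.381,-0.204,0,0.0135,0],[0.842,-0.38,-0.133,0,0.0134,0],[0.851,-0.38,-0.062,0,0.0135,0],[0.853,-0.379,0.01,0,0.0134,-0.0004],[0.849,-0.379,0.082,0,0.0135,-0.0002],[0.84,-0.379,0.154,0,0.0134,-0.0001],[0.824,-0.378,0.224,0,0.0135,-0.0001],[0.802,-0.377,0.293,0,0.0134,-0.0001]]';  python3 -m handwheel '[[0.774,-0.377,0.36,0,0.0135,0],[0,0,0,0,0,0],[0,0,0,0,0,0]]'
python3 - <<'E'
from h import *
import pickle
p,R,s=pose(); print(s["clock"],np.round(p,4),np.round(s["tool_rot"],4),np.round(s["qpos"],2),np.round(s["force"],1),s["grip_width"])
for n in ("scene","wrist"):
    f=bot.grab_frame(n); pickle.dump(f,open(f"{n}12.pkl","wb")); cv2.imwrite(f"pics/{n}12.png",f["pixels"])
f=cv2.imread("pics/scene12.png"); cv2.imwrite("pics/s12.png",cv2.resize(f[70:220,250:400],None,fx=4,fy=4,interpolation=cv2.INTER_CUBIC))
E
```

```text
clock: 22.82
position: [0.5075, 0.1473, 0.2196]
tool_rot: [3.14, 0.278, 1.486]
force: [-0.0, -0.8, -2.7]
grip_width: 0.0388
clock: 23.82
position: [0.4462, 0.3232, 0.2125]
tool_rot: [3.138, -0.397, 1.493]
force: [0.1, 0.7, -3.2]
grip_width: 0.0387
clock: 24.2
position: [0.439, 0.3442, 0.2111]
tool_rot: [3.139, -0.478, 1.493]
force: [-0.2, 0.0, -2.4]
grip_width: 0.0384
24.2 [0.439  0.3442 0.2111] [ 3.1388 -0.4778  1.4927] [ 0.27  0.57 -1.11  2.02  0.35  0.51 -1.03] [-0.2  0.  -2.4] 0.03842394574876652
```

View pics/wrist12.png

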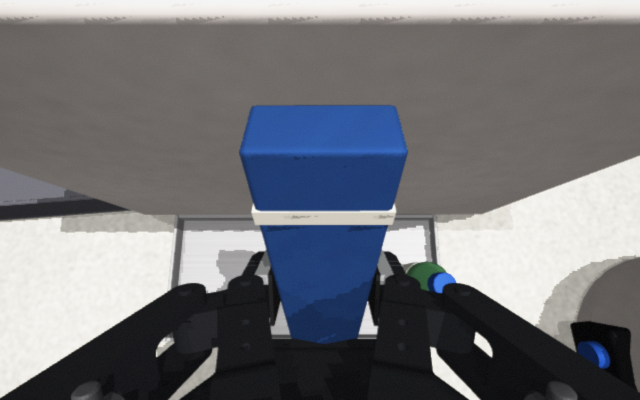

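View pics/s12.png

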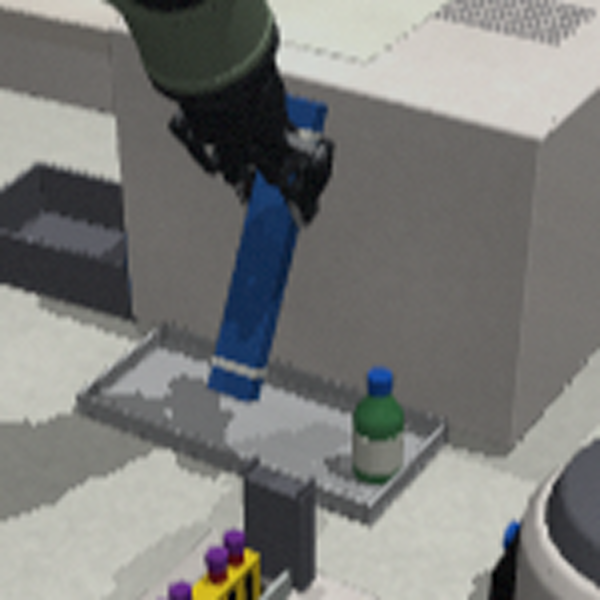

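```bash
cat >> h.py <<'E'
T=np.array([.417,.332,0]); ty=-.077; tex=np.array([np.cos(ty),np.sin(ty),0]); tey=np.array([-np.sin(ty),np.cos(ty),0]); tez=np.array([0,0,1.])
OFF=.040; PRE=-.62; LX=.02
def tool_for(cy,cz,th):
    R2=Rt(ty,th+PRE); return T+tex*LX+tey*cy+tez*cz+OFF*(np.cos(th)*tey+np.sin(th)*tez)+R2[:,2]*.0187,R2
def foot(gap,zf,th):
    return -.064+gap+.12*np.cos(th)+.01*np.sin(th), .004+zf+.01*np.cos(th)+.12*np.sin(th)
E
python3 - <<'E'
from h import *
A=tool_for(*foot(.005,.012,1.16),1.16)
print(A[0])
e=plan([(*A,4)])
B=tool_for(*foot(.005,-.001,1.16),1.16)
plan([(*B,3)],e)
E
```

```text
[0.43876204 0.35406807 0.15064274]
[[-0.194,-0.011,0.58,0.0001,0.0024,0.0],[-0.203,-0.011,0.578,0.0001,0.0025,0.0],[-0.212,-0.01,0.574,0.0002,0.0024,-0.0001],[-0.222,-0.01,0.571,0.0001,0.0025,0.0]]
[[-0.089,0.0,0.149,0.0,0.0,0.0],[-0.089,0.0,0.149,0.0,0.0,0.0],[-0.089,0.0,0.148,0.0,0.0,0.0]]
```

```bash
python3 -m handwheel '[[-0.194,-0.011,0.58,0,0.0024,0],[-0.203,-0.011,0.578,0,0.0025,0],[-0.212,-0.01,0.574,0,0.0024,0],[-0.222,-0.01,0.571,0.0002,0.0025,0],[0,0,0,0,0,0]]'
python3 - <<'E'
from h import *
p,R,s=pose(); print(s["clock"],np.round(p,4),np.round(s["tool_rot"],4),np.round(s["qpos"],2),np.round(s["force"],1))
for n in ("scene","top"):
    f=bot.grab_frame(n);  cv2.imwrite(f"pics/{n}13.png",f["pixels"])
f=cv2.imread("pics/scene13.png"); cv2.imwrite("pics/s13.png",cv2.resize(f[90:220,250:400],None,fx=4,fy=4,interpolation=cv2.INTER_CUBIC))
f=cv2.imread("pics/top13.png"); cv2.imwrite("pics/t13.png",cv2.resize(f[180:300,180:330],None,fx=4,fy=4,interpolation=cv2.INTER_CUBIC))
E
```

```text
clock: 24.92
position: [0.4381, 0.3541, 0.1496]
tool_rot: [-3.141, -0.54, 1.492]
force: [0.8, 0.1, -1.4]
grip_width: 0.039
24.925 [0.4381 0.3541 0.1496] [-3.1409 -0.5401  1.492 ] [ 0.2   0.67 -1.    2.09  0.43  0.31 -1.05] [ 0.8  0.1 -1.4]
```

View pics/s13.png

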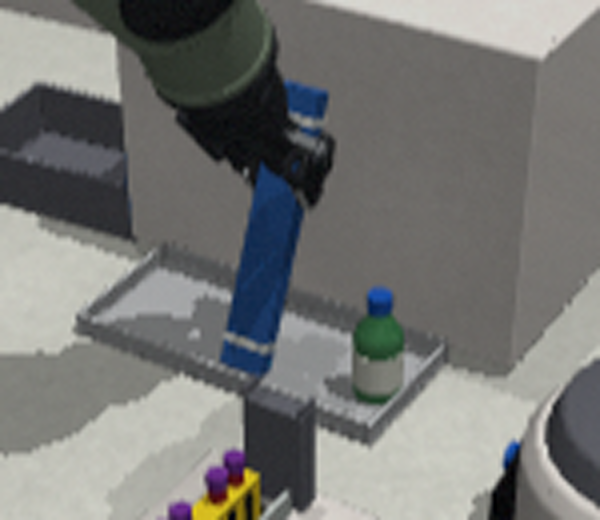

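View pics/t13.png

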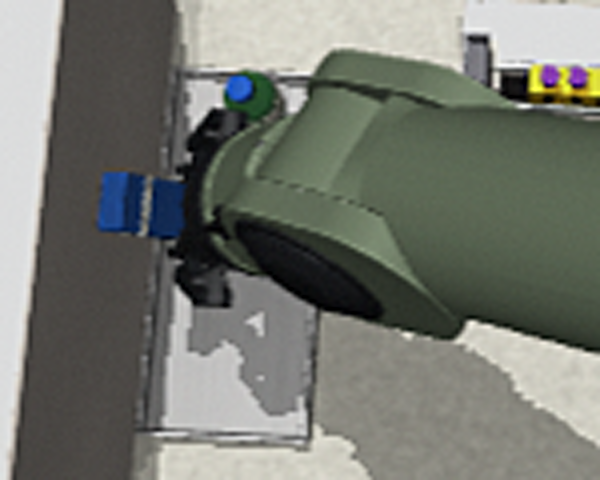

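```bash
python3 -m handwheel '[[-0.089,0,0.149,0,0,0],[-0.089,0,0.149,0,0,0]]';  python3 -m handwheel '[[-0.089,0,0.149,0,0,0],[0,0,0,0,0,0]]'
python3 - <<'E'
from h import *
p,R,s=pose(); print(s["clock"],np.round(p,4),np.round(s["tool_rot"],4),np.round(s["qpos"],2),np.round(s["force"],1),np.round(s["moment"],2))
f=bot.grab_frame("scene");  cv2.imwrite("pics/s14.png",cv2.resize(f["pixels"][140:200,280:350],None,fx=8,fy=8,interpolation=cv2.INTER_CUBIC))
E
```

```text
clock: 25.28
position: [0.4385, 0.3544, 0.1416]
tool_rot: [3.14, -0.542, 1.493]
force: [0.0, -0.2, -1.6]
grip_width: 0.0391
clock: 25.52
position: [0.4388, 0.3563, 0.1385]
tool_rot: [3.139, -0.545, 1.494]
force: [-1.8, 1.8, 14.9]
grip_width: 0.039
25.525 [0.4388 0.3563 0.1385] [ 3.1388 -0.5449  1.4939] [ 0.17  0.68 -0.96  2.09  0.45  0.28 -1.06] [-1.8  1.8 14.9] [1.06 0.47 0.08]
```

View pics/s14.png

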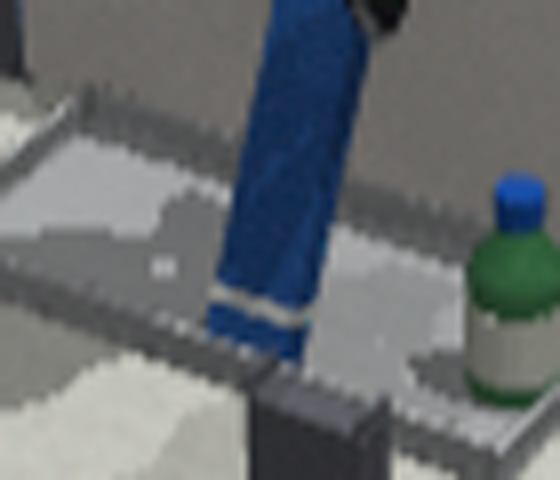

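Run:
```python
from h import *
p,R,s=pose(); print(tool_for(*foot(.005,-.001,1.16),1.16)[0],p)
plan([(p-tey*.007+tez*.0005,R,2)])
```

```text
[0.43876204 0.35406807 0.13764274] [0.43886155 0.35619885 0.1385393 ]
[[-0.115,0.0,-0.081,0.0,0.0,0.0],[-0.114,0.0,-0.081,0.0,0.0,0.0]]
```

```bash
python3 -m handwheel '[[-0.115,0,-0.081,0,0,0],[-0.115,0,-0.081,0,0,0],[0,0,0,0,0,0]]'
python3 - <<'E'
from h import *
p,R,s=pose(); print(s["clock"],np.round(p,4),np.round(s["tool_rot"],4),np.round(s["force"],1),np.round(s["moment"],2))
f=bot.grab_frame("scene");  cv2.imwrite("pics/s15.png",cv2.resize(f["pixels"][140:200,280:350],None,fx=8,fy=8,interpolation=cv2.INTER_CUBIC))
E
```

```text
clock: 25.95
position: [0.4386, 0.3501, 0.1398]
tool_rot: [3.138, -0.547, 1.494]
force: [-1.6, 9.6, 15.6]
grip_width: 0.0387
25.95 [0.4386 0.3501 0.1398] [ 3.1378 -0.547   1.4943] [-1.6  9.6 15.6] [2.84 0.44 0.14]
```

View pics/s15.png

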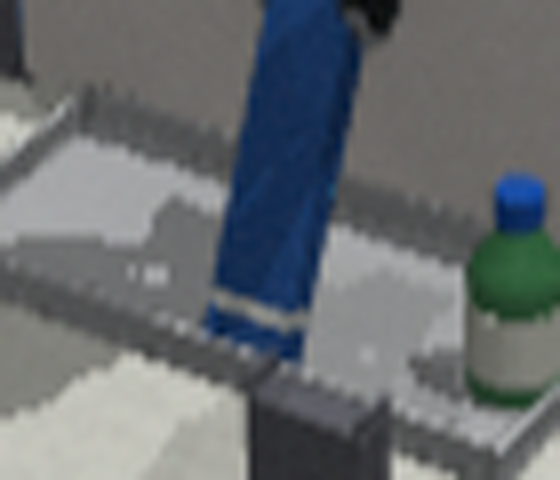

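Run:
```python
from h import *
p,R,s=pose()
e=plan([(p+tez*.004,R,1),(p+tez*.004-tey*.006,R,2)])
```

```text
[[0.083,0.001,-0.137,0.0,0.0,0.0],[-0.102,0.0,-0.062,0.0,0.0,0.0],[-0.103,0.0,-0.062,0.0,0.0,0.0]]
```

```bash
python3 -m handwheel '[[0.083,0,-0.137,0,0,0],[0,0,0,0,0,0]]'; python3 -m handwheel '[[-0.102,0,-0.062,0,0,0],[-0.102,0,-0.062,0,0,0],[0,0,0,0,0,0]]'
python3 - <<'E'
from h import *
p,R,s=pose(); print(s["clock"],np.round(p,4),np.round(s["tool_rot"],4),np.round(s["force"],1),np.round(s["moment"],2))
f=bot.grab_frame("scene");  cv2.imwrite("pics/s16.png",cv2.resize(f["pixels"][140:200,280:350],None,fx=8,fy=8,interpolation=cv2.INTER_CUBIC))
E
```

```text
clock: 26.25
position: [0.438, 0.3483, 0.1423]
tool_rot: [3.14, -0.543, 1.493]
force: [-0.6, 6.1, 2.2]
grip_width: 0.0389
clock: 26.62
position: [0.4375, 0.3422, 0.1422]
tool_rot: [3.14, -0.543, 1.493]
force: [-1.2, 4.4, 2.9]
grip_width: 0.039
26.625 [0.4375 0.3422 0.1422] [ 3.1403 -0.5432  1.4926] [-1.2  4.4  2.9] [ 1.11 -0.03  0.06]
```

View pics/s16.png

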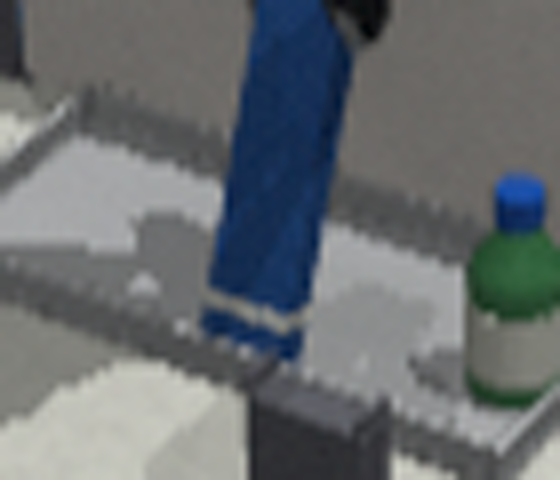

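Run:
```python
from h import *
p,R,s=pose(); F=T+tex*LX-tey*.064+tez*.009
w=[]
for i in range(1,5):
    Q=Ro.from_rotvec(-tex*.11*i/4).as_matrix(); w.append((F+Q@(p-F),Q@R,1))
plan(w); print(w[-1][0])
```

```text
[[0.08,0.0,0.148,0.0,-0.0044,0.0],[0.081,-0.001,0.148,0.0,-0.0044,0.0],[0.08,0.0,0.149,0.0,-0.0043,0.0],[0.081,0.0,0.148,0.0,-0.0044,0.0]]
[0.43867293 0.35631983 0.1331215 ]
```

```bash
python3 -m handwheel '[[0.08,0,0.148,0,-0.0044,0],[0.081,0,0.148,0,-0.0044,0]]'; python3 -m handwheel '[[0.08,0,0.148,0,-0.0044,0],[0.081,0,0.148,0,-0.0044,0],[0,0,0,0,0,0]]'
python3 - <<'E'
from h import *
p,R,s=pose(); print(s["clock"],np.round(p,4),np.round(s["tool_rot"],4),np.round(s["force"],1),np.round(s["moment"],2))
for n in ("scene","top"):
    f=bot.grab_frame(n);  cv2.imwrite(f"pics/{n}17.png",f["pixels"])
f=cv2.imread("pics/scene17.png"); cv2.imwrite("pics/s17.png",cv2.resize(f[90:210,260:380],None,fx=5,fy=5,interpolation=cv2.INTER_CUBIC))
f=cv2.imread("pics/top17.png"); cv2.imwrite("pics/t17.png",cv2.resize(f[180:280,180:300],None,fx=5,fy=5,interpolation=cv2.INTER_CUBIC))
E
```

```text
clock: 26.92
position: [0.4384, 0.3503, 0.1386]
tool_rot: [3.139, -0.489, 1.493]
force: [-1.8, 6.6, 15.3]
grip_width: 0.0391
clock: 27.3
position: [0.4394, 0.3586, 0.1347]
tool_rot: [3.137, -0.435, 1.495]
force: [-0.0, 7.3, 22.1]
grip_width: 0.0392
27.3 [0.4394 0.3586 0.1347] [ 3.137  -0.4351  1.4954] [-0.   7.3 22.1] [ 2.54 -0.09  0.04]
```

View pics/s17.png

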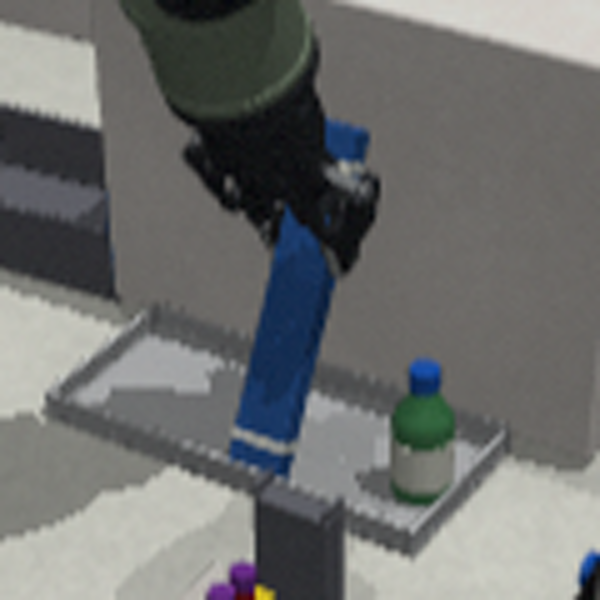

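View pics/t17.png

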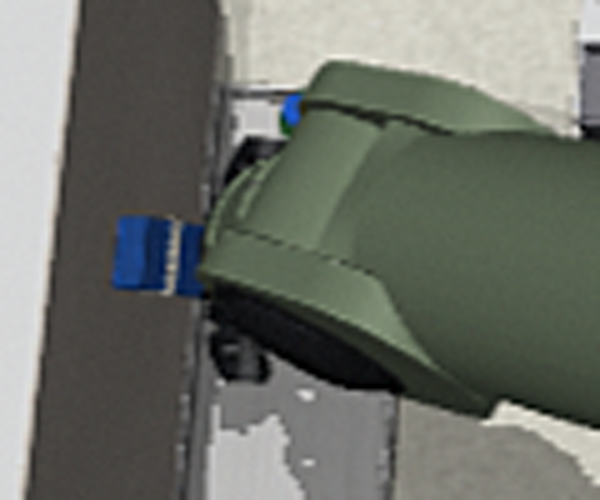

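Run:
```python
from h import *
f=bot.grab_frame("top")
for px in [(203,224),(203.5,238),(213,225),(213,238)]:
  for z in (.214,.224,.23):
    X=onz(f,px,z); d=X-T; print(px,z,"tray xy",round(d@tex,4),round(d@tey,4))
p,R,s=pose(); F=T+tex*LX-tey*.064+tez*.009
q=p+tez*.002
w=[(q,R,1)]
for i in range(1,4):
    Q=Ro.from_rotvec(-tex*.06*i/3).as_matrix(); w.append((F+Q@(q-F),R,1))
plan(w); print(w[-1][0])
```

```text
(203, 224) 0.214 tray xy 0.0369 0.0685
(203, 224) 0.224 tray xy 0.036 0.0654
(203, 224) 0.23 tray xy 0.0355 0.0636
(203.5, 238) 0.214 tray xy -0.0014 0.0631
(203.5, 238) 0.224 tray xy -0.002 0.0601
(203.5, 238) 0.23 tray xy -0.0023 0.0582
(213, 225) 0.214 tray xy 0.0356 0.0405
(213, 225) 0.224 tray xy 0.0347 0.0377
(213, 225) 0.23 tray xy 0.0341 0.0361
(213, 238) 0.214 tray xy -0.0001 0.037
(213, 238) 0.224 tray xy -0.0006 0.0342
(213, 238) 0.23 tray xy -0.0009 0.0326
[[0.034,0.0,-0.073,0.0,0.0,0.0],[0.06,0.0,0.111,0.0,0.0,0.0],[0.059,0.0,0.112,0.0,0.0,0.0],[0.056,-0.001,0.112,0.0,0.0,0.0]]
[0.44008576 0.3658238  0.13104587]
```

```bash
python3 -m handwheel '[[0.034,0,-0.073,0,0,0],[0.06,0,0.11,0,-0.002,0]]' - 40;  python3 -m handwheel '[[0.06,0,0.11,0,-0.002,0],[0,0,0,0,0,0]]';  python3 -m handwheel '[[0.058,0,0.11,0,-0.002,0],[0,0,0,0,0,0]]'
python3 - <<'E'
from h import *
p,R,s=pose(); print(s["clock"],np.round(p,4),np.round(s["tool_rot"],4),np.round(s["force"],1),np.round(s["moment"],2))
f=bot.grab_frame("top");  cv2.imwrite(f"pics/top18.png",f["pixels"])
f=cv2.imread("pics/top18.png"); cv2.imwrite("pics/t18.png",cv2.resize(f[200:260,180:250],None,fx=8,fy=8,interpolation=cv2.INTER_CUBIC))
E
```

```text
clock: 27.7
position: [0.4394, 0.3592, 0.1338]
tool_rot: [3.139, -0.421, 1.493]
force: [-0.5, 4.7, 15.2]
grip_width: 0.0389
clock: 27.95
position: [0.4396, 0.3622, 0.1322]
tool_rot: [3.139, -0.408, 1.494]
force: [0.5, 4.0, 17.3]
grip_width: 0.0389
clock: 28.2
position: [0.4401, 0.3627, 0.1308]
tool_rot: [3.138, -0.393, 1.492]
force: [-10.7, -27.4, 59.1]
grip_width: 0.0389
28.2 [0.4401 0.3627 0.1308] [ 3.1377 -0.3925  1.4923] [-10.7 -27.4  59.1] [-0.84  2.11  0.52]
```

View pics/t18.png

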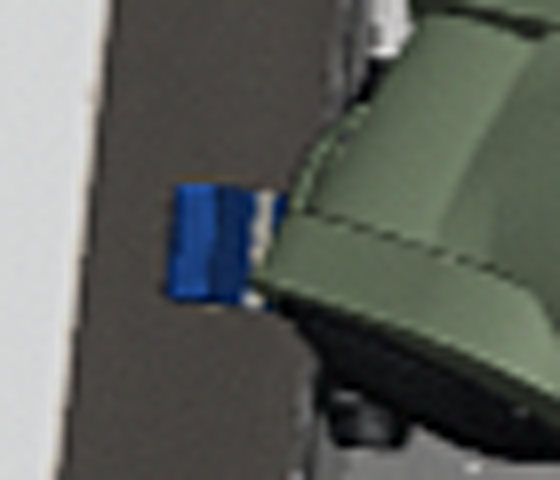

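The top has met the flank (y force -27 N). I'll back off slightly and open part way.

```bash
python3 -m handwheel '[[-0.03,0,-0.08,0,0.001,0],[0,0,0,0,0,0]]'
python3 - <<'E'
from h import *
p,R,s=pose(); print(s["clock"],np.round(p,4),np.round(s["tool_rot"],4),np.round(s["force"],1),np.round(s["moment"],2))
E
```

```text
clock: 28.5
position: [0.4397, 0.3623, 0.1316]
tool_rot: [3.139, -0.402, 1.493]
force: [1.8, 2.2, 13.6]
grip_width: 0.0389
28.5 [0.4397 0.3623 0.1316] [ 3.1389 -0.4016  1.4927] [ 1.8  2.2 13.6] [ 0.66 -0.31  0.06]
```

```bash
python3 -m handwheel '[[0.01,0,-0.03,0,0,0],[0,0,0,0,0,0]]'; python3 -m handwheel '[[0,0,0,0,0,0],[0,0,0,0,0,0],[0,0,0,0,0,0]]' -0.4
python3 - <<'E'
from h import *
p,R,s=pose(); print(s["clock"],np.round(p,4),np.round(s["tool_rot"],4),np.round(s["force"],1),np.round(s["moment"],2),s["grip_width"])
for n in ("scene","top"):
    f=bot.grab_frame(n);  cv2.imwrite(f"pics/{n}19.png",f["pixels"])
f=cv2.imread("pics/scene19.png"); cv2.imwrite("pics/s19.png",cv2.resize(f[90:210,260:380],None,fx=5,fy=5,interpolation=cv2.INTER_CUBIC))
E
```

```text
clock: 28.75
position: [0.4396, 0.362, 0.1319]
tool_rot: [3.139, -0.401, 1.493]
force: [2.3, 2.5, 7.3]
grip_width: 0.0387
clock: 29.12
position: [0.4387, 0.3613, 0.131]
tool_rot: [-3.142, -0.399, 1.492]
force: [0.3, 0.3, -0.2]
grip_width: 0.0598
29.125 [0.4387 0.3613 0.131 ] [-3.1416 -0.3992  1.4921] [ 0.3  0.3 -0.2] [-0.36  0.03 -0.  ] 0.05982858986341414
```

View pics/s19.png

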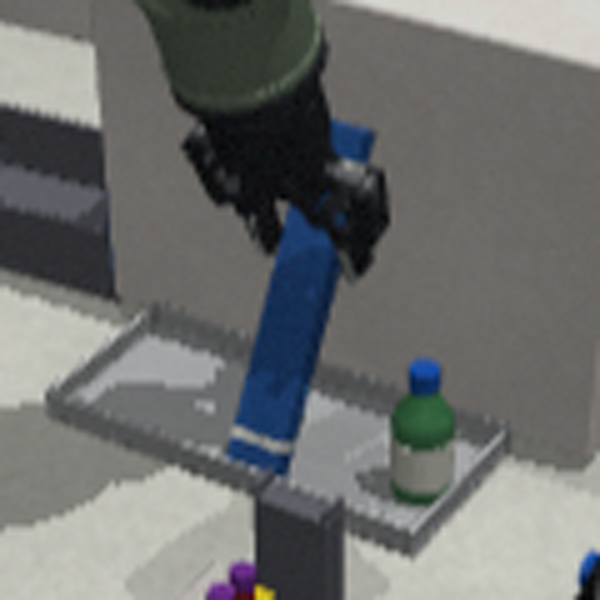

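Run:
```python
from h import *
p,R,s=pose()
e=plan([(p-R[:,2]*.1,R,4),((.535,.03,.30),Rt(-.085),13)])
```

```text
[[0.0,0.0,-1.0,0.0,0.0,0.0],[0.0,0.0,-1.0,0.0,0.0,0.0],[0.0,0.0,-1.0,0.0,0.0,0.0],[0.0,0.0,-1.0,0.0,0.0,0.0],[-0.713,0.376,-0.557,0.0,-0.0049,0.0001],[-0.73,0.376,-0.535,0.0,-0.0049,0.0001],[-0.746,0.377,-0.512,0.0,-0.0049,0.0001],[-0.761,0.377,-0.489,0.0,-0.0049,0.0001]]
[[-0.775,0.377,-0.466,0.0,-0.0049,0.0001],[-0.789,0.378,-0.441,0.0,-0.0049,0.0001],[-0.802,0.378,-0.417,0.0,-0.0049,0.0001],[-0.814,0.379,-0.392,0.0,-0.0049,0.0001],[-0.825,0.38,-0.367,0.0,-0.0049,0.0],[-0.836,0.38,-0.341,-0.0001,-0.0049,0.0001],[-0.846,0.38,-0.315,0.0,-0.0049,0.0],[-0.856,0.38,-0.289,-0.0001,-0.0048,0.0001]]
[[-0.864,0.381,-0.263,0.0,-0.0049,0.0]]
```

```bash
python3 -m handwheel '[[0,0,-1,0,0,0],[0,0,-1,0,0,0],[0,0,-1,0,0,0],[0,0,-1,0,0,0],[-0.713,0.376,-0.557,0,-0.0049,0],[-0.73,0.376,-0.535,0,-0.0049,0],[-0.746,0.377,-0.512,0,-0.0049,0],[-0.761,0.377,-0.489,0,-0.0049,0.0003]]'; python3 -m handwheel '[[-0.775,0.377,-0.466,0,-0.0049,0],[-0.789,0.378,-0.441,0,-0.0049,0],[-0.802,0.378,-0.417,0,-0.0049,0],[-0.814,0.379,-0.392,0,-0.0049,0],[-0.825,0.38,-0.367,0,-0.0049,0],[-0.836,0.38,-0.341,0,-0.0049,0.0004],[-0.846,0.38,-0.315,0,-0.0049,0],[-0.856,0.38,-0.289,0,-0.0048,0]]' -1; python3 -m handwheel '[[-0.864,0.381,-0.263,0,-0.0049,0],[0,0,0,0,0,0]]'
python3 - <<'E'
from h import *
import pickle
p,R,s=pose(); print(s["clock"],np.round(p,4),np.round(s["tool_rot"],4),np.round(s["qpos"],2),np.round(s["force"],1),s["grip_width"])
for n in ("scene","top","wrist"):
    f=bot.grab_frame(n);  cv2.imwrite(f"pics/{n}20.png",f["pixels"]); pickle.dump(f,open(f"{n}20.pkl","wb"))
f=cv2.imread("pics/scene20.png"); cv2.imwrite("pics/s20.png",cv2.resize(f[90:210,260:380],None,fx=5,fy=5,interpolation=cv2.INTER_CUBIC))
f=cv2.imread("pics/top20.png"); cv2.imwrite("pics/t20.png",cv2.resize(f[180:300,180:300],None,fx=5,fy=5,interpolation=cv2.INTER_CUBIC))
E
```

```text
clock: 30.22
position: [0.4665, 0.2319, 0.2471]
tool_rot: [-3.141, -0.275, 1.49]
force: [-0.1, 0.3, -0.8]
grip_width: 0.0596
clock: 31.22
position: [0.528, 0.0518, 0.2944]
tool_rot: [-3.141, -0.029, 1.488]
force: [-1.2, 0.8, 0.2]
grip_width: 0.0855
clock: 31.48
position: [0.5361, 0.0289, 0.3003]
tool_rot: [-3.141, 0.001, 1.486]
force: [-0.1, 0.1, 0.3]
grip_width: 0.0851
31.475 [0.5361 0.0289 0.3003] [-3.1414e+00  8.0000e-04  1.4863e+00] [ 0.56  0.46 -1.    1.71  0.41  1.2  -0.63] [-0.1  0.1  0.3] 0.0851301357602893
```

View pics/s20.png

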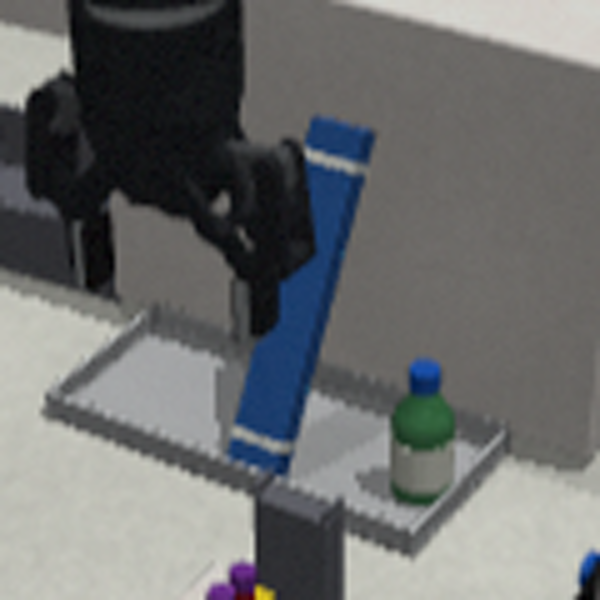

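View pics/t20.png

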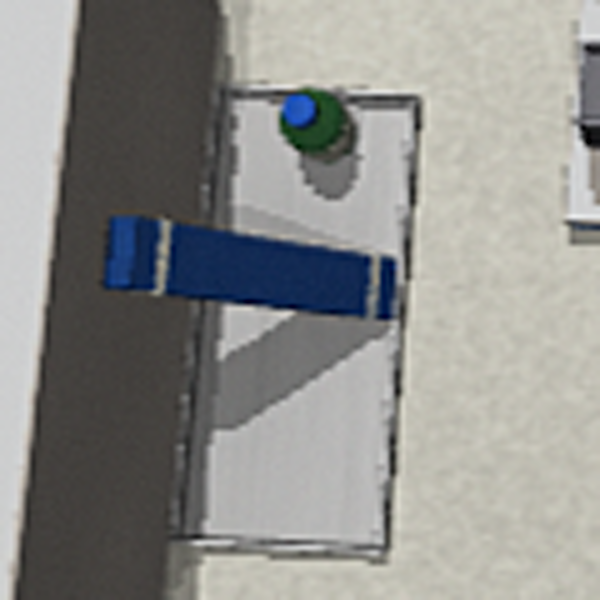

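View pics/wrist20.png

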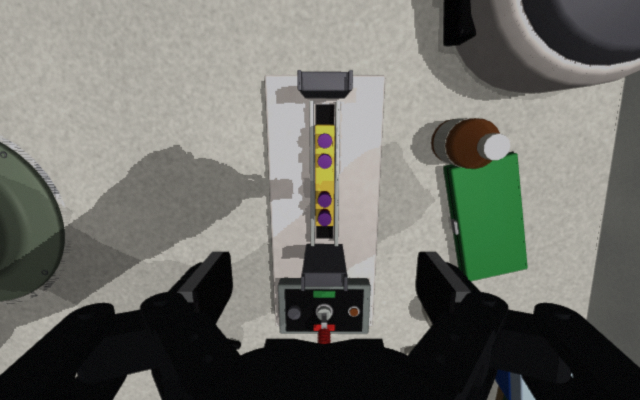

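Run:
```python
from h import *
import pickle
f=pickle.load(open("wrist20.pkl","rb")); a=f["pixels"].astype(int); B,G,Rr=a[...,0],a[...,1],a[...,2]
m=(Rr>G)&(G>B+50)&(Rr>90); m[:, :300]=0; m[:,350:]=0
v,u=np.nonzero(m); print(u.min(),u.max(),v.min(),v.max())
for vv in (128,150,170,180,190,210,226):
    us=np.nonzero(m[vv])[0]; 
    if len(us): L,Rg=onz(f,(us.min()-.5,vv),.092),onz(f,(us.max()+.5,vv),.092); print(vv,us.min(),us.max(),L[:2].round(4),Rg[:2].round(4))
for vv in (v.min()-.5,v.max()+.5): print("end",onz(f,(325,vv),.092)[:2].round(4))
P=(B>G+30)&(Rr>G+20); P[:, :300]=0;P[:,350:]=0; P[:100]=0;P[240:]=0
n,l,st,c=cv2.connectedComponentsWithStats(P.astype(np.uint8))
for i in range(1,n):
    if st[i,4]>20: print("cap",c[i].round(1),onz(f,c[i],.114)[:2].round(4))
cv2.imwrite("pics/w20c.png",cv2.resize(f["pixels"][60:300,260:390],None,fx=4,fy=2.5*1.0))
```

```text
315 334 125 225
128 315 334 [0.5297 0.0893] [0.5518 0.0875]
150 315 334 [0.5275 0.0653] [0.55   0.0634]
170 315 333 [0.5254 0.0426] [0.5472 0.0408]
180 315 333 [0.5244 0.031 ] [0.5463 0.0292]
190 316 333 [0.5244 0.0191] [0.5454 0.0174]
210 316 333 [ 0.5223 -0.0051] [ 0.5436 -0.0069]
end [0.5416 0.0921]
end [ 0.5319 -0.0254]
cap [324.4 140.4] [0.5396 0.0761]
cap [324.3 160.7] [0.5377 0.0549]
cap [324.2 199.7] [0.5341 0.0121]
cap [324.1 218.5] [ 0.5322 -0.0097]
```

Run:
```python
from h import *
plan([((.5357,.0335,.11),Rt(-.083),8),((.5357,.0335,.0645),Rt(-.083),2)])
```

```text
[[0.014,0.002,0.95,0.0,0.0,0.0],[0.014,0.002,0.95,0.0,0.0,0.0],[0.013,0.002,0.95,0.0,0.0,0.0],[0.014,0.002,0.95,0.0,0.0,0.0],[0.013,0.002,0.95,0.0,0.0,0.0],[0.014,0.001,0.95,0.0,0.0,0.0],[0.013,0.002,0.95,-0.0001,0.0,0.0001],[0.014,0.0,0.951,0.0,-0.0001,0.0]]
[[0.0,0.0,0.91,0.0,0.0,0.0],[0.0,0.001,0.91,0.0,0.0,0.0]]
```

```bash
python3 -m handwheel '[[0.014,0,0.95,0,0,0],[0.014,0,0.95,0,0,0],[0.014,0,0.95,0,0,0],[0.014,0,0.95,0,0,0],[0.014,0,0.95,0,0,0],[0.014,0,0.95,0,0,0],[0.014,0,0.95,0,0,0],[0,0,0,0,0,0]]' -1
python3 - <<'E'
from h import *
p,R,s=pose(); print(s["clock"],np.round(p,4),np.round(s["tool_rot"],4),np.round(s["force"],1))
f=bot.grab_frame("wrist");  cv2.imwrite(f"pics/w21.png",f["pixels"])
plan([((.5357,.0335,.0645),Rt(-.083),3)])
E
```

```text
clock: 32.62
position: [0.5346, 0.0332, 0.1328]
tool_rot: [-3.139, -0.0, 1.489]
force: [0.3, 0.5, 0.2]
grip_width: 0.0856
32.625 [0.5346 0.0332 0.1328] [-3.1386e+00 -2.0000e-04  1.4889e+00] [0.3 0.5 0.2]
[[0.003,0.007,0.925,-0.0001,0.0,0.0],[0.003,0.006,0.925,-0.0001,0.0,0.0001],[0.004,0.006,0.926,0.0,-0.0001,0.0]]
```

View pics/w21.png

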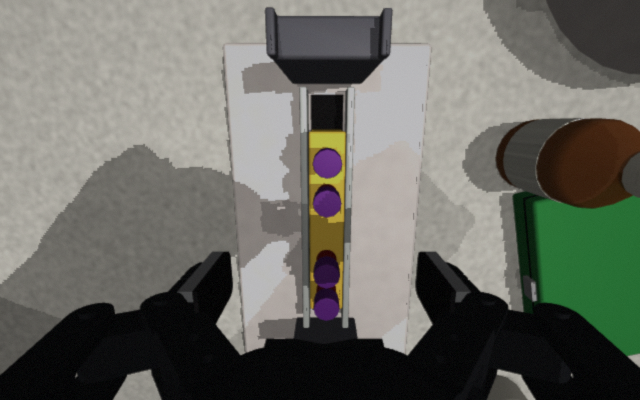

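The rack (cols 309–345, caps at about x=327) is centred between the pads (232–418). Descending to grip it.

```bash
python3 -m handwheel '[[0.003,0.007,0.925,0,0,0],[0.003,0.007,0.925,0,0,0],[0.003,0.006,0.925,0,0,0],[0,0,0,0,0,0]]'; python3 -m handwheel '[[0,0,0,0,0,0],[0,0,0,0,0,0],[0,0,0,0,0,0],[0,0,0,0,0,0],[0,0,0,0,0,0]]' 1 50
python3 - <<'E'
from h import *
p,R,s=pose(); print(s["clock"],np.round(p,4),np.round(s["tool_rot"],4),np.round(s["force"],1),s["grip_width"])
E
```

```text
clock: 33.17
position: [0.5359, 0.0331, 0.0645]
tool_rot: [-3.14, -0.0, 1.488]
force: [0.5, -0.6, 0.3]
grip_width: 0.0854
clock: 33.8
position: [0.5363, 0.0328, 0.0651]
tool_rot: [3.141, 0.0, 1.488]
force: [-1.8, -0.7, 9.1]
grip_width: 0.0211
33.8 [0.5363 0.0328 0.0651] [3.1415e+00 2.0000e-04 1.4876e+00] [-1.8 -0.7  9.1] 0.021068602104291748
```

```bash
python3 -m handwheel '[[0,0,-0.5,0,0,0],[0,0,-1,0,0,0],[0,0,-1,0,0,0],[0,0,-1,0,0,0],[0,0,-1,0,0,0],[0,0,-1,0,0,0],[0,0,-0.5,0,0,0]]'
python3 - <<'E'
from h import *
p,R,s=pose(); print(s["clock"],np.round(p,4),np.round(s["tool_rot"],4),np.round(s["force"],1),s["grip_width"],np.round(s["qpos"],2))
f=bot.grab_frame("scene"); cv2.imwrite("pics/s22.png",cv2.resize(f["pixels"][130:330,180:380],None,fx=3,fy=3))
plan([((.50,-.22,.22),Rt(0.0),12)])
E
```

```text
clock: 34.67
position: [0.5364, 0.033, 0.2161]
tool_rot: [3.141, -0.0, 1.488]
force: [-0.7, 0.3, -1.7]
grip_width: 0.0211
34.675 [0.5364 0.033  0.2161] [ 3.1407e+00 -1.0000e-04  1.4880e+00] [-0.7  0.3 -1.7] 0.021105293410875907 [ 0.5   0.55 -0.94  1.82  0.51  1.04 -0.72]
[[-0.851,-0.052,-0.011,0.0,0.0,-0.0011],[-0.85,-0.058,-0.011,0.0,0.0,-0.0011],[-0.85,-0.064,-0.011,0.0,0.0,-0.0011],[-0.849,-0.07,-0.011,0.0,0.0,-0.0011],[-0.849,-0.075,-0.011,0.0,0.0,-0.0011],[-0.848,-0.081,-0.011,0.0,0.0,-0.0011],[-0.848,-0.087,-0.011,0.0,0.0,-0.0011],[-0.847,-0.093,-0.011,0.0001,0.0,-0.0011]]
[[-0.847,-0.099,-0.01,0.0,0.0,-0.0011],[-0.846,-0.105,-0.01,0.0001,0.0,-0.0011],[-0.845,-0.11,-0.011,0.0,0.0,-0.0011],[-0.845,-0.117,-0.01,0.0001,0.0,-0.0011]]
```

View pics/s22.png

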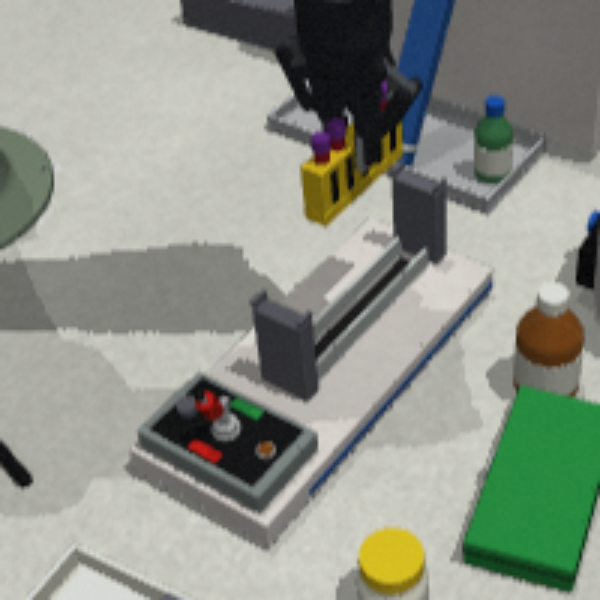

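```bash
python3 -m handwheel '[[-0.851,-0.052,-0.011,0,0,-0.0011],[-0.85,-0.058,-0.011,0,0,-0.0011],[-0.85,-0.064,-0.011,0,0,-0.0011],[-0.849,-0.07,-0.011,0,0,-0.0011],[-0.849,-0.075,-0.011,0,0,-0.0011],[-0.848,-0.081,-0.011,0,0,-0.0011],[-0.848,-0.087,-0.011,0,0,-0.0011],[-0.847,-0.093,-0.011,0,0,-0.0011]]'; python3 -m handwheel '[[-0.847,-0.099,-0.01,0,0,-0.0011],[-0.846,-0.105,-0.01,0,0,-0.0011],[-0.845,-0.11,-0.011,0,0,-0.0011],[-0.845,-0.117,-0.01,0,0,-0.0011],[0,0,0,0,0,0]]'
python3 - <<'E'
from h import *
import pickle
p,R,s=pose(); print(s["clock"],np.round(p,4),np.round(s["tool_rot"],4),np.round(s["force"],1),s["grip_width"])
for n in ("scene","top","wrist"):
    f=bot.grab_frame(n);  cv2.imwrite(f"pics/{n}23.png",f["pixels"]); pickle.dump(f,open(f"{n}23.pkl","wb"))
f=cv2.imread("pics/scene23.png"); cv2.imwrite("pics/s23.png",cv2.resize(f[300:400,150:310],None,fx=5,fy=5,interpolation=cv2.INTER_CUBIC))
f=cv2.imread("pics/top23.png"); cv2.imwrite("pics/t23.png",cv2.resize(f[165:245,400:500],None,fx=6,fy=6,interpolation=cv2.INTER_CUBIC))
E
```

```text
clock: 35.72
position: [0.5112, -0.1365, 0.2161]
tool_rot: [-3.14, -0.0, 1.543]
force: [-0.0, -0.6, -1.2]
grip_width: 0.021
clock: 36.35
position: [0.4988, -0.2216, 0.2169]
tool_rot: [-3.14, -0.0, 1.569]
force: [-0.7, 0.0, -2.0]
grip_width: 0.0214
36.35 [ 0.4988 -0.2216  0.2169] [-3.1400e+00 -3.0000e-04  1.5685e+00] [-0.7  0.  -2. ] 0.02139336102637367
```

View pics/wrist23.png

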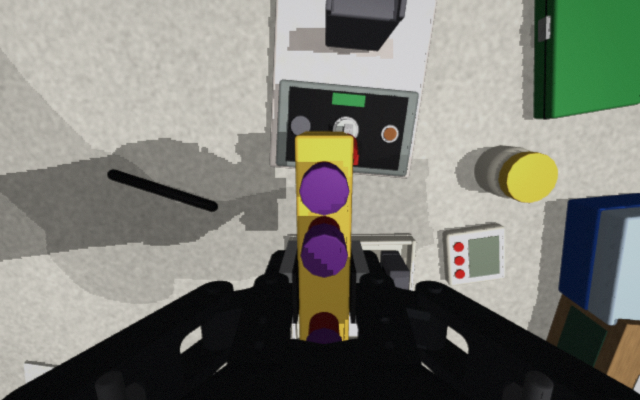

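View pics/s23.png

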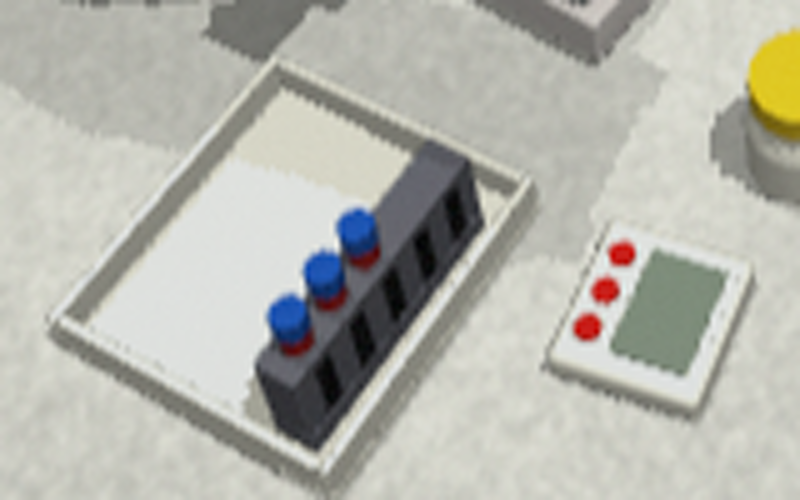

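View pics/t23.png

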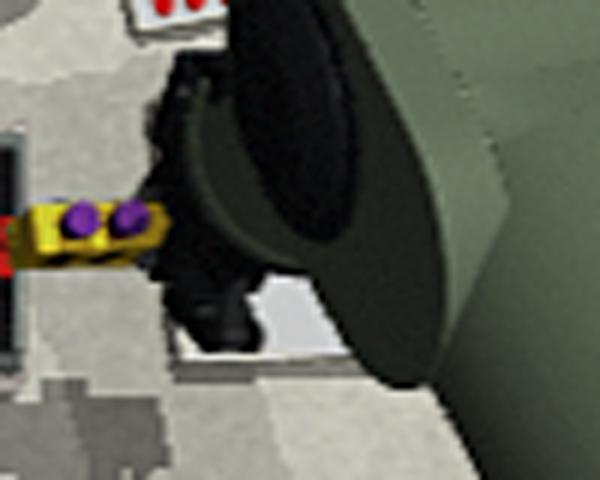

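Run:
```python
from h import *
import pickle
f=pickle.load(open("scene23.pkl","rb")); u=lambda x,y:(150+(x+.5)/5-.5,300+(y+.5)/5-.5)
C=[onz(f,u(*q),.026)[:2] for q in [(278,58),(537,187),(322,464),(50,320)]]; print(np.round(C,4),np.mean(C,0))
for i in range(4): d=C[(i+1)%4]-C[i]; print(np.hypot(*d).round(4),np.degrees(np.arctan2(d[1],d[0])).round(1))
w=pickle.load(open("wrist23.pkl","rb"))
for q in [(287,236),(413,234)]: print("w",onz(w,q,.026)[:2].round(4))
cv2.imwrite("pics/w23c.png",cv2.resize(w["pixels"][215:295,260:430],None,fx=4.5,fy=4.5,interpolation=cv2.INTER_CUBIC))
```

```text
[[ 0.4622 -0.2909]
 [ 0.6112 -0.2906]
 [ 0.6057 -0.4338]
 [ 0.4628 -0.4391]] [ 0.53548781 -0.3636151 ]
0.149 0.1
0.1433 -92.2
0.143 -177.9
0.1482 90.2
w [ 0.4561 -0.2828]
w [ 0.6022 -0.2804]
```

View pics/w23c.png

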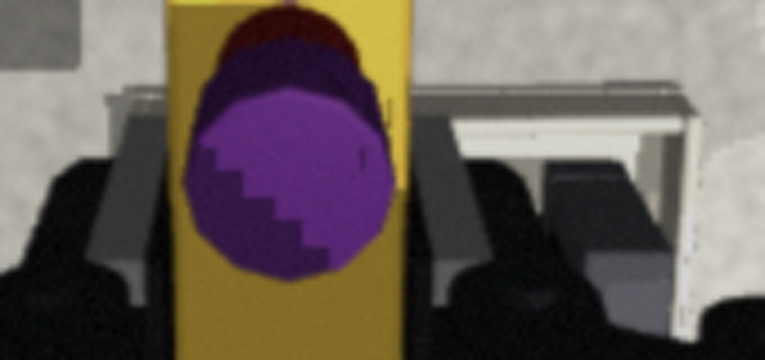

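Run:
```python
from h import *
import pickle
w=pickle.load(open("wrist23.pkl","rb"))
print(onz(w,(415,240.6),.026)[:2],onz(w,(360,241),.026)[:2])
# rack in hand: yellow top edges z
p,R,s=pose(); print(p)
tz=.0651-.036+.005+.0025
print(tz)
plan([((.498,-.360,.19),Rt(0.005),6),((.498,-.360,.06),Rt(0.005),6),((.498,-.360,tz),Rt(.005),2)])
```

```text
[ 0.60510064 -0.28857153] [ 0.54103872 -0.28904754]
[ 0.49944152 -0.21940913  0.21746943]
0.03660000000000001
[[-0.937,-0.01,0.183,0.0,0.0,-0.0001],[-0.937,-0.011,0.182,0.0,0.0,-0.0001],[-0.938,-0.011,0.183,0.0,0.0,-0.0001],[-0.937,-0.012,0.182,0.0,0.0,-0.0001],[-0.938,-0.012,0.183,-0.0001,0.0,-0.0001],[-0.937,-0.013,0.182,0.0,-0.0001,-0.0002],[0.0,0.0,0.867,0.0,0.0,0.0],[0.0,0.0,0.867,0.0,0.0,0.0]]
[[0.0,0.0,0.867,0.0,0.0,0.0],[0.0,0.0,0.866,0.0,0.0,0.0],[0.0,0.0,0.867,0.0,0.0,0.0],[0.0,0.0,0.866,0.0,0.0,0.0],[0.0,0.0,0.468,0.0,0.0,0.0],[0.0,0.0,0.468,0.0,0.0,0.0]]
```

```bash
python3 -m handwheel '[[-0.937,-0.01,0.183,0,0,0],[-0.937,-0.011,0.182,0,0,0],[-0.938,-0.011,0.183,0,0,-0.0003],[-0.937,-0.012,0.182,0,0,0],[-0.938,-0.012,0.183,0,0,-0.0003],[-0.937,-0.013,0.182,0,0,0],[0,0,0.867,0,0,0],[0,0,0.867,0,0,0]]'; python3 -m handwheel '[[0,0,0.867,0,0,0],[0,0,0.6,0,0,0],[0,0,0,0,0,0]]'
python3 - <<'E'
from h import *
p,R,s=pose(); print(s["clock"],np.round(p,4),np.round(s["tool_rot"],4),np.round(s["force"],1),s["grip_width"])
f=bot.grab_frame("scene"); cv2.imwrite("pics/s24.png",cv2.resize(f["pixels"][280:400,140:300],None,fx=5,fy=5,interpolation=cv2.INTER_CUBIC))
plan([((.498,-.361,.0366),Rt(.005),4)])
E
```

```text
clock: 37.5
position: [0.4978, -0.3606, 0.1455]
tool_rot: [-3.141, -0.001, 1.575]
force: [-0.2, -1.9, -2.2]
grip_width: 0.0213
clock: 37.88
position: [0.4976, -0.3602, 0.1092]
tool_rot: [-3.14, -0.001, 1.575]
force: [1.2, -0.1, -1.2]
grip_width: 0.0214
37.875 [ 0.4976 -0.3602  0.1092] [-3.1399e+00 -1.2000e-03  1.5751e+00] [ 1.2 -0.1 -1.2] 0.021387160516364388
[[-0.006,0.0,0.735,0.0,0.0,0.0],[-0.006,0.0,0.735,0.0,0.0,0.0],[-0.005,0.0,0.736,-0.0001,0.0,-0.0001],[-0.006,0.0,0.735,0.0,-0.0001,0.0]]
```

View pics/s24.png

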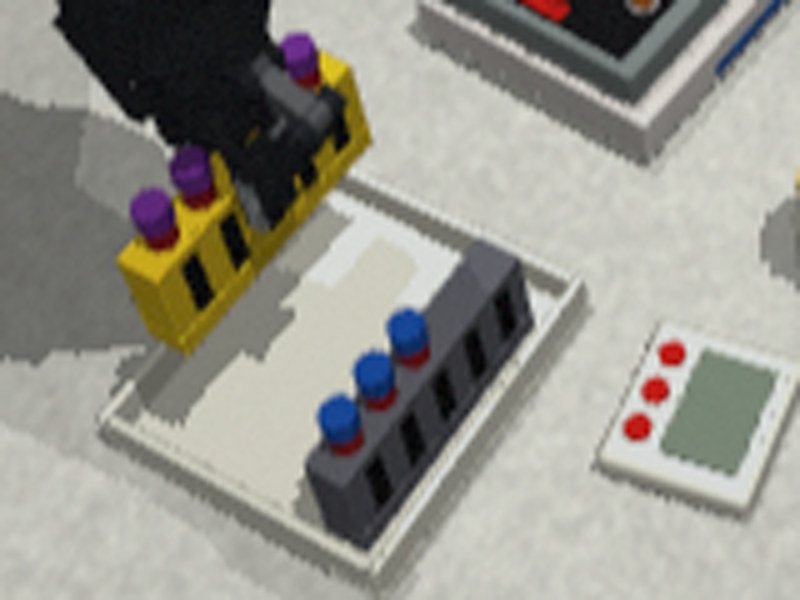

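```bash
python3 -m handwheel '[[-0.006,0,0.735,0,0,0],[-0.006,0,0.735,0,0,0],[-0.005,0,0.736,0,0,0],[-0.006,0,0.735,0,0,0],[0,0,0,0,0,0]]'; python3 -m handwheel '[[0,0,0.1,0,0,0],[0,0,0,0,0,0]]'
python3 - <<'E'
from h import *
p,R,s=pose(); print(s["clock"],np.round(p,4),np.round(s["tool_rot"],4),np.round(s["force"],1),s["grip_width"])
f=bot.grab_frame("scene"); cv2.imwrite("pics/s25.png",cv2.resize(f["pixels"][280:400,140:300],None,fx=5,fy=5,interpolation=cv2.INTER_CUBIC))
E
```

```text
clock: 38.55
position: [0.4975, -0.3609, 0.0352]
tool_rot: [-3.14, -0.001, 1.575]
force: [-0.2, -0.5, -1.5]
grip_width: 0.0212
clock: 38.8
position: [0.4979, -0.3614, 0.0344]
tool_rot: [-3.141, 0.0, 1.574]
force: [-0.8, -0.1, -1.0]
grip_width: 0.0213
38.8 [ 0.4979 -0.3614  0.0344] [-3.1412e+00  1.0000e-04  1.5744e+00] [-0.8 -0.1 -1. ] 0.021291725783986498
```

View pics/s25.png

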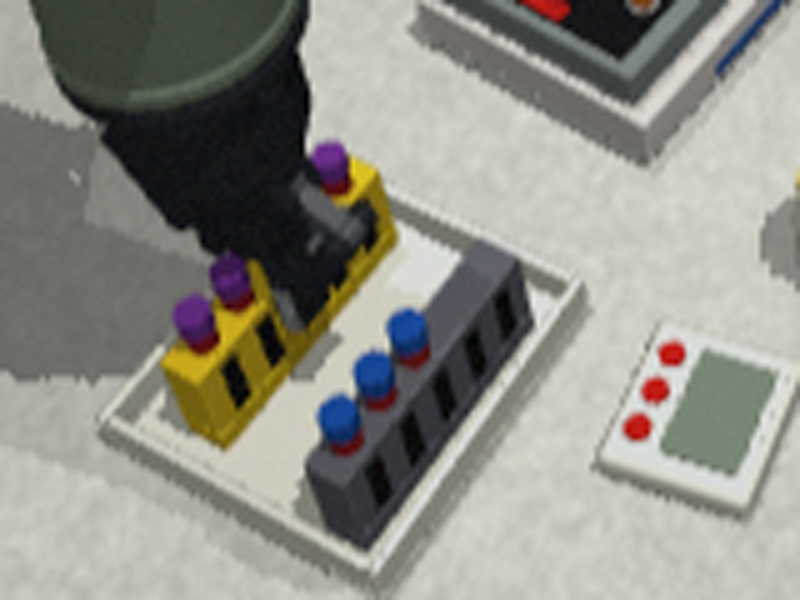

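```bash
python3 -m handwheel '[[0,0,0.06,0,0,0],[0,0,0,0,0,0]]'; python3 -m handwheel '[[0,0,0.04,0,0,0],[0,0,0,0,0,0]]'
```

```text
clock: 39.1
position: [0.498, -0.3616, 0.0335]
tool_rot: [-3.142, 0.001, 1.574]
force: [-2.7, 1.1, 8.3]
grip_width: 0.0211
clock: 39.35
position: [0.4981, -0.3616, 0.0335]
tool_rot: [-3.142, 0.001, 1.574]
force: [-8.8, 3.7, 26.7]
grip_width: 0.0211
```

```bash
python3 -m handwheel '[[0,0,-0.06,0,0,0],[0,0,0,0,0,0]]'; python3 -m handwheel '[[0,0,0,0,0,0],[0,0,0,0,0,0],[0,0,0,0,0,0]]' 0.0;  python3 -m handwheel '[[0,0,-0.5,0,0,0],[0,0,-1,0,0,0],[0,0,-1,0,0,0],[0,0,-1,0,0,0],[0,0,-1,0,0,0],[0,0,-1,0,0,0],[-0.5,-0.3,-1,0,0,0],[0,0,0,0,0,0]]'
python3 - <<'E'
from h import *
p,R,s=pose(); print(s["clock"],np.round(p,4),np.round(s["force"],1),s["grip_width"])
for n in ("scene","top","wrist"):
    f=bot.grab_frame(n);  cv2.imwrite(f"pics/{n}26.png",f["pixels"])
E
```

```text
clock: 39.6
position: [0.498, -0.3616, 0.0336]
tool_rot: [3.142, 0.0, 1.574]
force: [-0.7, 0.7, 6.2]
grip_width: 0.0206
clock: 39.98
position: [0.4978, -0.3613, 0.0332]
tool_rot: [-3.141, -0.0, 1.574]
force: [-0.1, -0.1, -0.4]
grip_width: 0.0425
clock: 40.98
position: [0.4907, -0.3751, 0.199]
tool_rot: [3.139, 0.003, 1.573]
force: [-0.5, -0.1, -0.2]
grip_width: 0.0428
40.975 [ 0.4907 -0.3751  0.199 ] [-0.5 -0.1 -0.2] 0.042813495375460996
```

View pics/scene26.png

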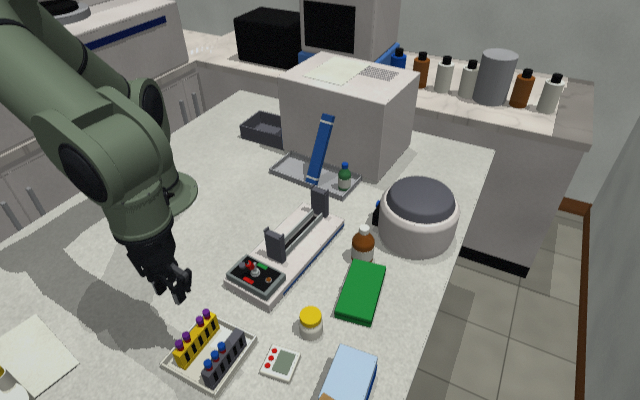

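View pics/wrist26.png

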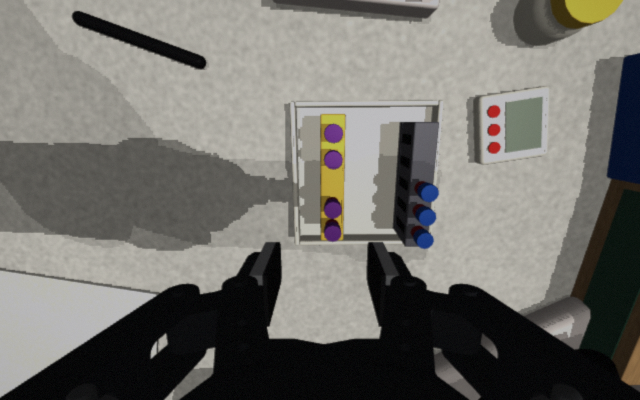

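View pics/top26.png

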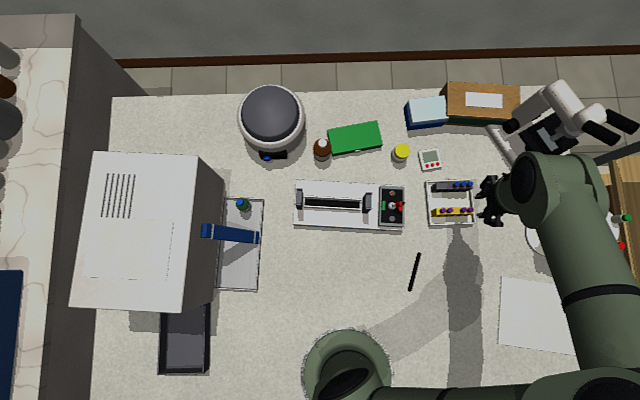

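Run:
```python
from h import *
import pickle
yaw=-.085; ey=np.array([-np.sin(yaw),np.cos(yaw),0]); ez=np.array([0,0,1.]); piv=np.array([.519,-.163,.07])
f0=pickle.load(open("scene0.pkl","rb")); f=bot.grab_frame("scene")
for nm,ff,th,box in (("before",f0,.4,(248,245,266,266)),("after",f,-.4,(240,255,258,277))):
    a=ff["pixels"].astype(int); m=(a[...,2]>a[...,1]+60)&(a[...,2]>a[...,0]+60); x0,y0,x1,y1=box
    v,u=np.nonzero(m[y0:y1,x0:x1]); print(nm,u.mean()+x0,v.mean()+y0,len(u),[proj(ff,(piv+r*(np.sin(th)*ey+np.cos(th)*ez))[None])[0].round(1).tolist() for r in (.036,.046,.062)])
A=cv2.resize(f0["pixels"][235:305,215:295],None,fx=5,fy=5,interpolation=cv2.INTER_CUBIC);Bm=cv2.resize(f["pixels"][235:305,215:295],None,fx=5,fy=5,interpolation=cv2.INTER_CUBIC)
cv2.imwrite("pics/cmp.png",np.hstack([A,Bm]))
t=f["pixels"]; cv2.imwrite("pics/s27.png",cv2.resize(t[100:205,260:370],None,fx=5.5,fy=5.5,interpolation=cv2.INTER_CUBIC))
```

```text
before 256.6101694915254 257.77966101694915 59 [[256.0, 258.0], [256.6, 254.4], [257.6, 248.6]]
after 249.53061224489795 265.0 49 [[248.5, 265.4], [246.9, 263.8], [244.4, 261.3]]
```

View pics/cmp.png

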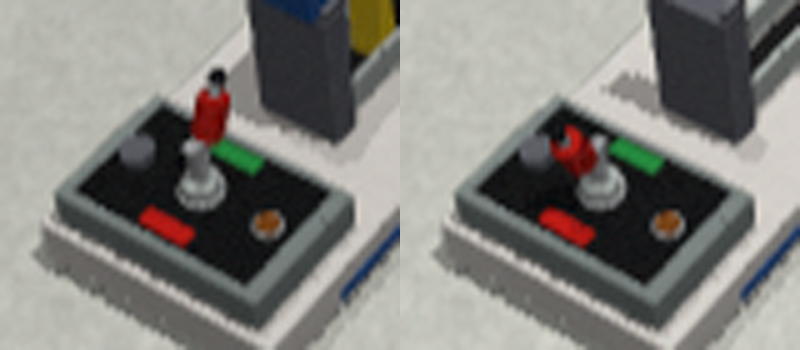

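View pics/s27.png

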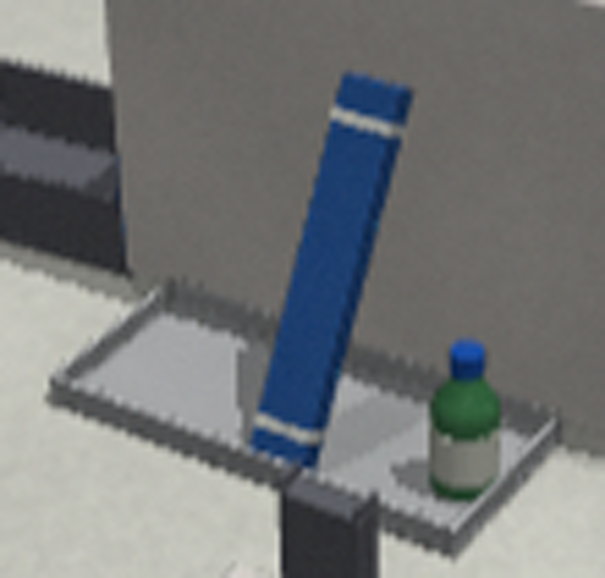

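```bash
python3 -c "
from workcell import bot
print(bot.job_done()); s=bot.observe(); print(s['clock'],s['force'])"
```

```text
the job is handed in; nothing more can be done
None
the job is handed in; nothing more can be done
```

The job is done and handed in at about 41 s on the robot's clock, with no verdict reported. All three steps were carried out in the order you asked.

- **Toggle:** I lifted the collar, swung the lever to the red OFF side and let the collar drop home. The last scene picture puts the collar within about 1 px of where it should be for OFF and home.
- **Cover:** It leans in the free part of the drip tray, with its foot at the outer rim and its top against the analyser's flank. It stayed put after release, and the last scene picture still shows it there.
    - The first grip brought a wrist joint almost to its limit over the tray, so I set the cover back on its rests and gripped it again at a different angle.
    - When the cover's top met the flank, the wrist force rose briefly to about 66 N. That is under the 120 N limit, and I backed off before releasing.
    - The contact at the rim and flank was judged from the forces and pictures. I did not measure any remaining gap.
- **Rack:** It stands upright in the free half of the white tray, clear of the grey rack. The force peaked at about 27 N as it was set down.

In the last pictures everything else looked to be where it started, and the gripper was clear of all objects. No check failed. The two cameras' estimates of the white tray's position differed by about 5 mm, which the clearance around the rack easily covers.

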